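# Load the cup tray under the water tap in two layers

### The arm

A 6-joint arm with a two-finger parallel gripper is mounted at the origin on the work surface. World frame = base frame: x ahead of the robot, y to its left, z up, the work surface at z = 0. Lengths are in m, angles in rad, forces in N, time in s.
With the tool pointing down it reaches from about 0.35 to 0.975 m from the base axis. Payload 17.4 kg.
Tool frame: the origin (TCP) lies at the very end of the fingers, on their centre line; the grasp point (between the pads) lies 19 mm behind it; x points along the fingers, y is the direction in which the jaws open and shut, and the axes are right-handed (so a half turn about x gives the same grasp; the last joint's range is limited). The gripper opens to 85 mm and grips with 20 to 120 N. Pads are 22 mm wide; open, the fingers measure 114 mm over their backs; the gripper's body (76 mm by 85 mm) begins 54 mm behind the grasp point. The pads swing forward as they close: fully open they stand 13 mm farther back than shut.
Start: joints at [-1.242, 0.116, 1.442, -0, 1.584, -0.038], TCP at [0.242, -0.63, 0.231] pointing down, gripper open.
Joint ranges: [-2.83, 2.83], [-0.83, 2.19], [0.07, 2.5], [-1.14, 4.28], [0.01, 3], [-2.97, 2.97]. Speed limits (rad/s): [1.89, 1.89, 2.22, 3.14, 3.14, 3.14].

### API

Orientations are given as [roll, pitch, yaw] about the fixed x, y, z axes, in that order (R = Rz(yaw) Ry(pitch) Rx(roll)).
In Python, from bench import env gives the robot as it stands.
- The arm moves only by the tool apply_moves, never from a script. Its argument "plan" is a list of rows, each a list of 7 numbers: the closure, from 0 (fully open) to 1 (shut), then the shift along the tool's x, y, z in units of 30 mm (1.0 is 30 mm), then the turn, a rotation vector about the tool's x, y, z in units of 5 degrees (1.0 is 5 degrees). In form: [[grip, x, y, z, ax, ay, az], ...]. A call has 1 to 20 rows; each row is the pose to reach, as a shift and turn from the pose commanded when the call began, along the tool's axes at that moment; what a row does not reach only later rows make up. A row lasts 1/12 s, in which the tool goes at most 41.7 mm and 7.16 degrees, less where a joint would pass 70% of its speed; a pose out of reach is approached as far as the arm can. A call with a gripper value outside its range is refused whole. The fingers move at their own pace and stop on an object; "newtons" is the grip in N (left out, the last holds). Time passes only in rows, so rows that repeat a pose let the fingers close. It gives the time, the measured TCP pose, the force and the opening at its end, in the units of the state.
- env.observe(): the state, without advancing time (a new reading comes with each control period).
- env.snapshot(name): name is "side" or "top" or "wrist"; returns a dict with "pixels" (480x640x3 uint8, blue, green, red), "camera_matrix" (3x3 intrinsics, pixels), "R" (3x3) and "t" (3): a world point X has camera coordinates R X + t; the wrist camera has in their place "hand_eye" (4x4, takes a point from camera to tool coordinates, whose origin is the TCP and whose axes are the tool frame's). Camera axes: x right, y down, z forward; pixel columns grow to the right and rows downward; lengths in m; the calibration is good to about 2 mm. A picture is of the moment at which its call begins: read the wrist's pose just before it. There is no depth.
- env.job_done(): hands the job in, once; it reports no verdict.
Trained networks look in a picture, given as the dict that the camera call returned (one of the last four; its "shot" number tells which), for a name from the list of things; names that differ only in an ending like _2 or _b are one class to them, and where a whole thing is asked for, a point or a joint stands for the part that bears it (a point fixed in the world has none). Each returns a list of dicts, best first, with "p" (0 to 1); they miss things now and then, are a little off and sometimes report something else, mostly with a low value. They report only what shows in the picture. A call takes as long as a camera call. They do not tell look-alikes from the thing itself.
- env.outline_of(picture, label): "pixels" (480x640 bool, what is visible of it) and "pixel" ([column, row] in pixels, amid what is visible of it).
- env.landmark_of(picture, label): "pixel" ([column, row] in pixels: a listed point, or the origin of a listed thing).
The state is a dict: "clock": time; "joint_pos": joint angles; "joint_velocities": joint speeds; "tau": joint torques, N m; "ee_pos": TCP position; "eef_rot": TCP orientation; "wrist_force": force on the tool from outside, world axes, zero at the start; "moment": the same for the moment, N m; "finger_gap": finger opening in m.
Only numpy, scipy, OpenCV 4.12 (cv2) and the standard library are available. Lean on these libraries where they do the work, as an engineer would, in place of code of your own. Each camera call takes 0.05 s, during which the arm holds its last target. There are 200 camera calls.

### The job

Put the clean cups away in the water station: pull the cup tray right out, push both tall cups from the counter into the row along the tray's back wall, easing the standing cups apart without tipping any over, so that all five stand in one straight row against the back wall; then lay the bamboo board centred along the tops of the row and stand every small tea cup that is out mouth down on the board, along its middle. Last, push the loaded tray fully home under the tap, with all the cups still standing, and leave the other things on the counter where they are.

Things in the scene. Friction and masses are not known exactly. Their poses are not given: they have to be found in the camera images.
- tray (a joint): how far the white plastic cup tray is pulled out towards the robot, m: 0 fully home under the tap, 0.15 at its stop. It slides level on runners (stiffly, about 10 N of friction, nothing springs it) and carries what stands in it.
- station: fixed water station: grey base plate 262 x 336 mm on the counter carrying the tray runners and, behind the tray, a gooseneck tap whose spout hangs over the home tray, its tip 205 mm above the counter and 10 mm behind the origin (+x), its column 125 mm behind it. Origin on the counter straight below the middle of the row of cups when the tray is home; x points away from the robot (the tray is pulled towards -x), y along the row.
- tray_row (a point): moves with the tray: the middle of the place of the row, on the tray's inner floor (10 mm above the counter). x points to the tray's back (away from the robot), y along the row, z up. Inside, the tray runs from -92 mm (front wall) to +30 mm (back wall) in x and from -148 to +148 mm in y; walls 4 mm thick, rising 26 mm above the inner floor. A cup standing against the back wall has its centre at x = +2 mm; five cups fit side by side with 16 mm to spare.
- tray_pull (a point): moves with the tray: centre of its moulded pull, a white block on the front wall 24 mm wide (y), 28 mm deep (x), from 12 to 46 mm above the counter; this point is 34 mm above the counter. Same axes as tray_row. Pinch it across its width from above.
- row_cup1: one of the three cups that stand at the start in the row along the tray's back wall, gaps between them narrower than a cup: cream melamine cup standing mouth down: 56 mm across the mouth (below), tapering to 46 mm at the top, 90 mm tall, about 110 g. Origin at the centre of the mouth (underside), z up. They slide freely on the tray floor.
- row_cup2: one of the three cups that stand at the start in the row along the tray's back wall, gaps between them narrower than a cup: cream melamine cup standing mouth down: 56 mm across the mouth (below), tapering to 46 mm at the top, 90 mm tall, about 110 g. Origin at the centre of the mouth (underside), z up. They slide freely on the tray floor.
- row_cup3: one of the three cups that stand at the start in the row along the tray's back wall, gaps between them narrower than a cup: cream melamine cup standing mouth down: 56 mm across the mouth (below), tapering to 46 mm at the top, 90 mm tall, about 110 g. Origin at the centre of the mouth (underside), z up. They slide freely on the tray floor.
- tall_cup1: one of the two tall cups on the counter, to be pushed into the row: cream melamine cup standing mouth down: 56 mm across the mouth (below), tapering to 46 mm at the top, 90 mm tall, about 110 g. Origin at the centre of the mouth (underside), z up.
- tall_cup2: one of the two tall cups on the counter, to be pushed into the row: cream melamine cup standing mouth down: 56 mm across the mouth (below), tapering to 46 mm at the top, 90 mm tall, about 110 g. Origin at the centre of the mouth (underside), z up.
- tea_cup1: small white tea cup standing mouth down (two to four of these are there, the others are absent): 52 mm across the mouth (below), tapering to 42 mm at the top, 48 mm tall, about 70 g. Origin at the centre of the mouth (underside), z up.
- tea_cup2: small white tea cup standing mouth down (two to four of these are there, the others are absent): 52 mm across the mouth (below), tapering to 42 mm at the top, 48 mm tall, about 70 g. Origin at the centre of the mouth (underside), z up.
- tea_cup3: small white tea cup standing mouth down (two to four of these are there, the others are absent): 52 mm across the mouth (below), tapering to 42 mm at the top, 48 mm tall, about 70 g. Origin at the centre of the mouth (underside), z up.
- tea_cup4: small white tea cup standing mouth down (two to four of these are there, the others are absent): 52 mm across the mouth (below), tapering to 42 mm at the top, 48 mm tall, about 70 g. Origin at the centre of the mouth (underside), z up.
- board: bamboo strip board lying flat on the counter, 280 mm long (its y), 66 mm wide (its x), 8 mm thick, about 110 g. Origin at the centre of its underside, z up.
- coaster: Not part of the job: leave it where it is. Origin at the centre of its underside. Round bamboo coaster, 90 mm across, 8 mm thick, under the glass tumbler.
- tumbler: Not part of the job: leave it where it is. Origin at the centre of its underside. Glass tumbler standing mouth up on the coaster, 68 mm across, 110 mm tall.
- cup_stack: Not part of the job: leave it where it is. Origin at the centre of its underside. Stack of four wide melamine cups nested mouth up, 76 mm across, 120 mm tall.
- scoop: Not part of the job: leave it where it is. Steel scoop lying on the counter, bowl 46 mm across and 26 mm tall with the origin under its centre, flat handle reaching 135 mm along its -x.
Mind the look-alikes: they are no part of the job. What is shaped like the tea_cup4 but orange is not meant. What is shaped like the tea_cup1 but green is not meant.

How it is judged:
By the outcome, as a careful person would: the job done as asked, in the order asked, and still so for the second after the job is handed in, with the robot touching nothing.
Of tea_cup1, tea_cup2, tea_cup3, tea_cup4 only 2 to 4 are there at a start; the rules pass over those that are not, and their reading is None.
At some moment in a run one of tea_cup3, tea_cup4 may be knocked a few centimetres aside while the robot is not near it.
It also fails if it takes over 210 s, if anything falls off the work surface, if the arm or the gripper's body presses on something with over 40 N, if the wrist force passes 120 N, or if a joint passes its speed limit or range.

## Working session

There is one attempt and no reset: what is moved stays moved. The work goes in short steps, Python scripts to look and compute and a tool call to move; the robot and the scene stay as the last step left them, time stands still between calls to the robot, and variables do not carry over. Pictures are saved under pics/ and viewed, about 12 in all and at most 16, crops included, and the job is handed in when it is done.

Besides the shell and the picture viewer there is one more tool, called after ">>>" as name([rows], argument=value, ...), one row to a line, values as JSON. apply_moves: Moves the arm, as the interface text tells. Its arguments: {"type":"object","properties":{"plan":{"type":"array"},"newtons":{"type":"number"}},"required":["plan"]}

```bash
mkdir -p pics; ls; cat > h.py <<'E'
import numpy as np, cv2
from bench import env
from scipy.spatial.transform import Rotation as Ro
def ray(pic,px,z,st=None):
    "world point at height z seen at pixel px"
    K=np.array(pic["camera_matrix"]); d=np.linalg.inv(K)@np.array([px[0],px[1],1.])
    if "R" in pic: R=np.array(pic["R"]);t=np.array(pic["t"]); c=-R.T@t; v=R.T@d
    else:
        H=np.array(pic["hand_eye"]); Rt=Ro.from_euler("xyz",st["eef_rot"]).as_matrix()
        c=Rt@H[:3,3]+np.array(st["ee_pos"]); v=Rt@H[:3,:3]@d
    return c+v*(z-c[2])/v[2]
def proj(pic,X,st=None):
    K=np.array(pic["camera_matrix"])
    if "R" in pic: p=np.array(pic["R"])@X+np.array(pic["t"])
    else:
        H=np.array(pic["hand_eye"]); Rt=Ro.from_euler("xyz",st["eef_rot"]).as_matrix()
        p=H[:3,:3].T@(Rt.T@(np.array(X)-st["ee_pos"])-H[:3,3])
    p=K@p; return p[:2]/p[2]
E
cat > a.py <<'E'
from h import *
s=env.observe(); print({k:np.round(v,3).tolist() for k,v in s.items()})
for n in ["top","side"]:
    p=env.snapshot(n); cv2.imwrite(f"pics/{n}0.png",p["pixels"])
    if "R" in p: print(n,"cam",-np.array(p["R"]).T@np.array(p["t"]))
    for l in ["tray_pull","tray_row","station","row_cup1","tall_cup1","tea_cup1","board","coaster","cup_stack","scoop"]:
        r=env.landmark_of(p,l)
        z={"tray_pull":.034,"tray_row":.01,"row_cup1":.01}.get(l,0)
        print(n,l,[(np.round(q["pixel"]).astype(int).tolist(),round(q["p"],2),np.round(ray(p,q["pixel"],z)[:2],3).tolist()) for q in r if q["p"]>.2])
E
python3 a.py
```

```text
pics
{'clock': 0.0, 'joint_pos': [-1.242, 0.117, 1.442, 0.0, 1.584, -0.038], 'joint_velocities': [-0.002, 0.0, 0.0, -0.002, 0.0, 0.0], 'tau': [-0.001, -73.199, -63.249, -0.0, 0.006, -0.0], 'ee_pos': [0.242, -0.63, 0.231], 'eef_rot': [-1.612, 1.57, 1.897], 'wrist_force': [0.477, 0.336, 0.306], 'moment': [0.017, -0.051, 0.034], 'finger_gap': 0.086}
top cam [0.44729627 0.02770604 1.33926489]
top tray_pull [([352, 172], 0.7, [0.702, -0.028]), ([354, 208], 0.68, [0.601, -0.033])]
top tray_row [([352, 171], 0.72, [0.708, -0.029]), ([458, 274], 0.63, [0.42, -0.316]), ([352, 171], 0.44, [0.708, -0.029]), ([197, 181], 0.34, [0.682, 0.403])]
top station [([354, 170], 0.61, [0.713, -0.036]), ([351, 172], 0.34, [0.707, -0.027])]
top row_cup1 [([390, 172], 0.96, [0.705, -0.135]), ([352, 169], 0.94, [0.715, -0.029]), ([313, 172], 0.69, [0.706, 0.079])]
top tall_cup1 [([202, 281], 0.89, [0.405, 0.389]), ([435, 196], 0.59, [0.638, -0.259])]
top tea_cup1 [([207, 240], 0.88, [0.518, 0.377]), ([287, 284], 0.84, [0.395, 0.154]), ([249, 257], 0.78, [0.47, 0.258]), ([246, 212], 0.75, [0.597, 0.266]), ([15
[... 652 characters left out ...]
.73, [0.396, 0.393])]
side tea_cup1 [([380, 304], 0.98, [0.396, 0.157]), ([341, 342], 0.97, [0.467, 0.268]), ([280, 327], 0.96, [0.603, 0.255]), ([308, 381], 0.92, [0.52, 0.368]), ([383, 347], 0.61, [0.379, 0.264]), ([276, 195], 0.53, [0.704, -0.142]), ([229, 340], 0.23, [0.703, 0.304])]
side board [([307, 380], 0.65, [0.522, 0.366]), ([261, 223], 0.3, [0.719, -0.036]), ([367, 400], 0.27, [0.398, 0.388])]
side coaster [([386, 345], 0.61, [0.373, 0.259]), ([223, 390], 0.56, [0.683, 0.417])]
side cup_stack [([331, 125], 0.69, [0.61, -0.47]), ([368, 399], 0.34, [0.397, 0.386])]
side scoop [([229, 335], 0.87, [0.706, 0.294]), ([304, 224], 0.43, [0.61, -0.053]), ([253, 256], 0.38, [0.711, 0.07])]
```

View pics/top0.png

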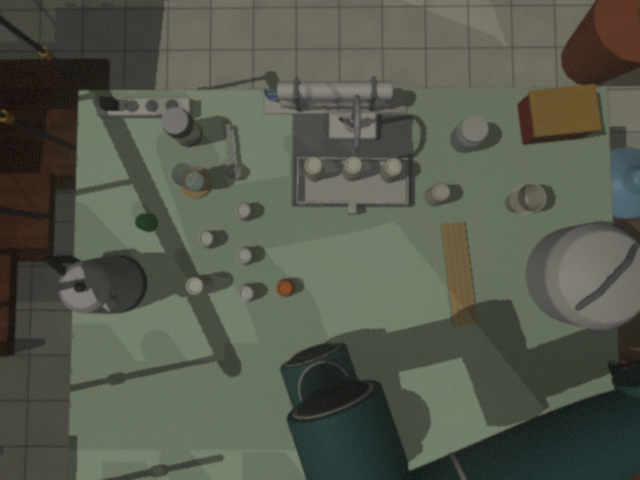

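View pics/side0.png

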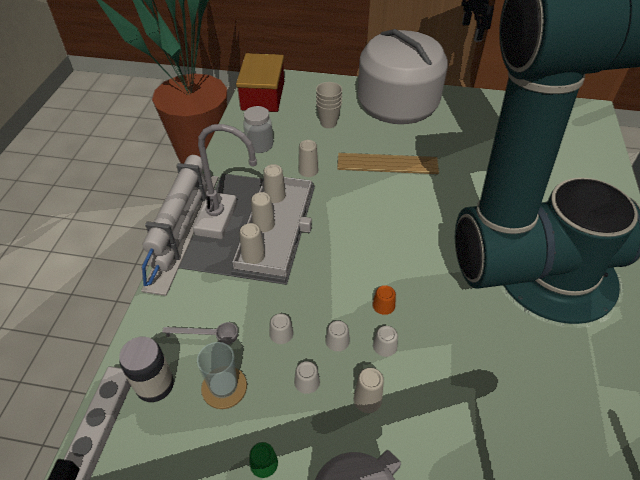

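Candidates in the top picture: 
- White tea cups at (207,240), (245,212), (246,257) and (247,293). The look-alikes are orange at (286,288) and green at (146,222), so I leave those.
- Tall cream cups at (195,285) and (440,193). The look-alikes are the cup stack at (525,198) and the jar at (472,130).
- Row cups at (313,168), (353,166) and (392,168), tray pull at (353,209), board at (458,274).

Next I'll write a move planner.

```bash
cat >> h.py <<'E'
def down(deg):
    "tool pointing down, jaw axis (tool y) at deg in world xy"
    a=np.radians(deg); x=np.array([0,0,-1.]); y=np.array([np.cos(a),np.sin(a),0]); return np.column_stack([x,y,np.cross(x,y)])
def plan(*targets,s=None):
    "targets (x,y,z,jawdeg): rows' numbers from the present pose"
    s=s or env.observe(); R0=Ro.from_euler("xyz",s["eef_rot"]).as_matrix(); p0=np.array(s["ee_pos"])
    ya=np.degrees(np.arctan2(R0[1,1],R0[0,1])); print("now",np.round(p0,4),"jaw",round(ya,1),"gap",round(float(s["finger_gap"]),4),"F",np.round(s["wrist_force"],1),"t",round(s["clock"],1),"q",np.round(s["joint_pos"],2))
    for (x,y,z,d) in targets:
        d=d+180*np.round((ya-d)/180)
        sh=R0.T@(np.array([x,y,z])-p0)/.03; rv=Ro.from_matrix(R0.T@down(d)).as_rotvec(degrees=True)/5
        print((x,y,z,d),"->",np.round(np.r_[sh,rv],2).tolist())
E
python3 - <<'E'
from h import *
plan((0.28,-0.45,0.33,90),(0.50,-0.03,0.33,90))
crop=cv2.imread("pics/top0.png")[150:320,130:480]; cv2.imwrite("pics/crop.png",cv2.resize(crop,None,fx=2.2,fy=2.2,interpolation=cv2.INTER_CUBIC))
p=env.snapshot("wrist"); print(np.round(p["hand_eye"],3))
E
```

```text
now [ 0.2421 -0.6301  0.2313] jaw -69.0 gap 0.0852 F [ 0.1 -0.7  0.2] t 1.1 q [-1.24  0.12  1.44  0.    1.58 -0.04]
(0.28, -0.45, 0.33, np.float64(-90.0)) -> [-3.29, -5.15, -3.33, 4.2, -0.0, 0.0]
(0.5, -0.03, 0.33, np.float64(-90.0)) -> [-3.29, -15.59, -15.2, 4.2, -0.0, 0.0]
[[ 0.001 -0.282  0.959 -0.142]
 [ 1.     0.001 -0.    -0.001]
 [-0.001  0.959  0.282 -0.072]
 [ 0.     0.     0.     1.   ]]
```

View pics/crop.png

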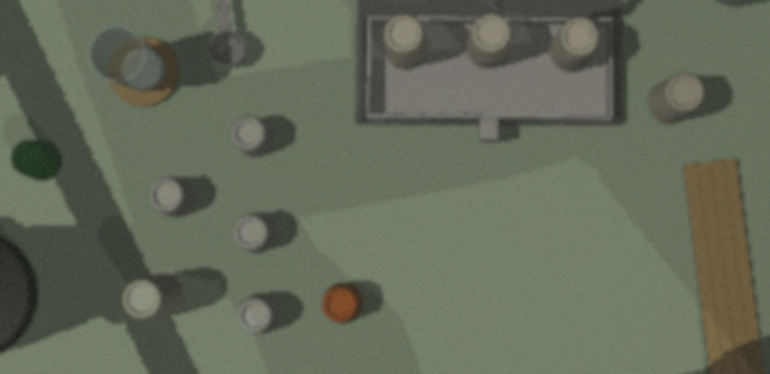

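The crop shows four white tea cups, two tall cups, three cups in the home tray, the pull, and a slightly turned board. The choice holds. Moving over the tray pull.

>>> apply_moves([
  [0,-3.3,0,0,0,0,0],
  [0,-3.3,0,0,0,0,0],
  [0,-3.3,0,0,0,0,0],
  [0,-3.3,-5.2,-3.3,4.2,0,0],
  [0,-3.3,-5.2,-3.3,4.2,0,0],
  [0,-3.3,-5.2,-3.3,4.2,0,0],
  [0,-3.3,-5.2,-3.3,4.2,0,0],
  [0,-3.3,-5.2,-3.3,4.2,0,0],
  [0,-3.3,-15.6,-15.2,4.2,0,0],
  [0,-3.3,-15.6,-15.2,4.2,0,0],
  [0,-3.3,-15.6,-15.2,4.2,0,0],
  [0,-3.3,-15.6,-15.2,4.2,0,0],
  [0,-3.3,-15.6,-15.2,4.2,0,0],
  [0,-3.3,-15.6,-15.2,4.2,0,0],
  [0,-3.3,-15.6,-15.2,4.2,0,0],
  [0,-3.3,-15.6,-15.2,4.2,0,0],
  [0,-3.3,-15.6,-15.2,4.2,0,0],
  [0,-3.3,-15.6,-15.2,4.2,0,0],
  [0,-3.3,-15.6,-15.2,4.2,0,0],
  [0,-3.3,-15.6,-15.2,4.2,0,0],
])

```text
clock: 2.82
ee_pos: [0.5011, -0.0257, 0.3301]
eef_rot: [-1.699, 1.57, 1.446]
wrist_force: [-1.3, 0.2, -0.3]
finger_gap: 0.0856
```

```bash
cat > w.py <<'E'
import sys
from h import *
def look(labels,name=None,top=0):
    s=env.observe(); p=env.snapshot("wrist")
    if name: cv2.imwrite(f"pics/{name}.png",p["pixels"])
    for l in labels:
        z={"tray_pull":.034,"tray_row":.01,"row_cup1":.01}.get(l,0)
        print(l,[(np.round(q["pixel"]).astype(int).tolist(),round(q["p"],2),np.round(ray(p,q["pixel"],z,s)[:2],4).tolist()) for q in env.landmark_of(p,l) if q["p"]>.25])
    return s,p
E
python3 - <<'E'
from w import *
look(["tray_pull","tray_row","row_cup1","tall_cup1"],"w1")
plan((0.602,-0.03,0.12,90),(0.602,-0.03,0.016,90))
E
```

```text
tray_pull []
tray_row [([12, 168], 0.36, [0.5219, 0.363])]
row_cup1 []
tall_cup1 [([514, 72], 0.74, [0.6366, -0.2554]), ([23, 257], 0.73, [0.3985, 0.3841])]
now [ 0.4997 -0.0301  0.3304] jaw -90.0 gap 0.0855 F [ 0.6 -0.3  0.4] t 3.1 q [-0.11 -0.27  1.65 -0.    1.77  1.46]
(0.602, -0.03, 0.12, np.float64(-90.0)) -> [7.01, -0.01, -3.41, 0.0, -0.0, -0.0]
(0.602, -0.03, 0.016, np.float64(-90.0)) -> [10.48, -0.01, -3.41, 0.0, -0.0, -0.0]
```

View pics/w1.png

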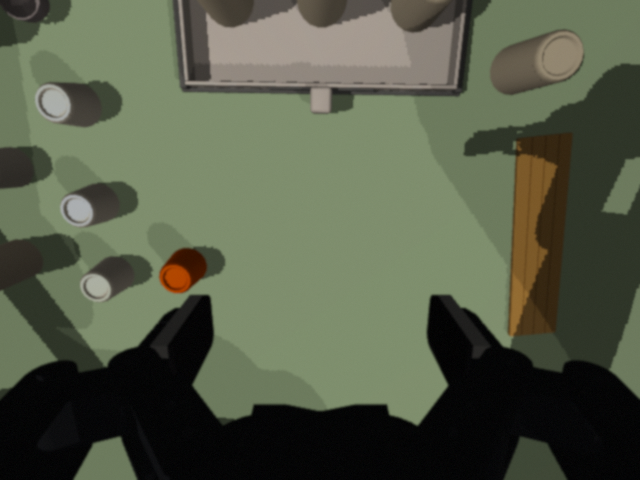

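The wrist view shows the tray front with corners near (185,87) and (460,92), and the pull at (320,100). Next I compute their positions.

```bash
python3 - <<'E'
from w import *
s=env.observe(); p=env.snapshot("wrist")
for n,px,z in [("pullL",(310.5,98),.046),("pullR",(330.5,98),.046),("pull frontbot",(320,112),.012),("cornL",(184,86),.036),("cornR",(461,93),.036)]: print(n,np.round(ray(p,px,z,s),4))
im=p["pixels"][60:130,290:350]; cv2.imwrite("pics/w1c.png",cv2.resize(im,None,fx=8,fy=8,interpolation=cv2.INTER_CUBIC))
E
```

```text
pullL [ 0.6015 -0.0189  0.046 ]
pullR [ 0.6015 -0.0409  0.046 ]
pull frontbot [ 0.5882 -0.0294  0.012 ]
cornL [0.6147 0.1224 0.036 ]
cornR [ 0.6076 -0.1874  0.036 ]
```

View pics/w1c.png

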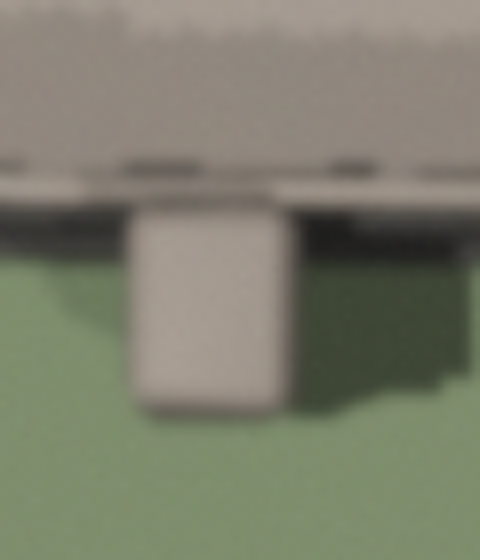

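```bash
python3 - <<'E'
from w import *
s=env.observe(); p=env.snapshot("wrist")
g=cv2.GaussianBlur(cv2.cvtColor(p["pixels"],cv2.COLOR_BGR2GRAY),(3,3),0).astype(float)
c=[k for k in range(195,450) if not 300<k<350]; d=np.diff(g[76:100],axis=0)
r=76.5+np.array([d[:,k].argmin() for k in c]); 
W=np.array([ray(p,(k,q),.036,s) for k,q in zip(c,r)])
k=np.ones(len(c),bool)
for _ in range(5):
    f=np.polyfit(W[k,1],W[k,0],1); e=W[:,0]-np.polyval(f,W[:,1]); k=abs(e)<.002
print("x=a*y+b",f,"yaw deg",-np.degrees(np.arctan(f[0])),k.sum(),"rows",np.median(r[:20]),np.median(r[-20:]), "front face x at pull",np.polyval(f,-.0255))
print(np.round(ray(p,(316.4,98.5),.046,s),4))
plan((0.601,-0.0255,0.12,88.7),(0.601,-0.0255,0.015,88.7))
E
```

```text
x=a*y+b [0.01188669 0.61591837] yaw deg -0.6810251806146426 206 rows 83.5 86.5 front face x at pull 0.6156152552816634
[ 0.601  -0.0258  0.046 ]
now [ 0.4996 -0.0306  0.3305] jaw -90.1 gap 0.0855 F [-0.3 -0.   0.1] t 3.2 q [-0.11 -0.27  1.65 -0.    1.77  1.46]
(0.601, -0.0255, 0.12, np.float64(-91.3)) -> [7.02, -0.18, -3.38, 0.25, -0.0, -0.0]
(0.601, -0.0255, 0.015, np.float64(-91.3)) -> [10.52, -0.18, -3.38, 0.25, -0.0, -0.0]
```

>>> apply_moves([
  [0,7,-0.18,-3.38,0.2,0,0],
  [0,7,-0.18,-3.38,0.2,0,0],
  [0,7,-0.18,-3.38,0.2,0,0],
  [0,7,-0.18,-3.38,0.2,0,0],
  [0,7,-0.18,-3.38,0.2,0,0],
  [0,7,-0.18,-3.38,0.2,0,0],
  [0,7,-0.18,-3.38,0.2,0,0],
  [0,9,-0.18,-3.38,0.2,0,0],
  [0,10.4,-0.18,-3.38,0.2,0,0],
  [0,10.4,-0.18,-3.38,0.2,0,0],
  [0,10.4,-0.18,-3.38,0.2,0,0],
  [1,10.4,-0.18,-3.38,0.2,0,0],
  [1,10.4,-0.18,-3.38,0.2,0,0],
  [1,10.4,-0.18,-3.38,0.2,0,0],
  [1,10.4,-0.18,-3.38,0.2,0,0],
  [1,10.4,-0.18,-3.38,0.2,0,0],
  [1,10.4,-0.18,-3.38,0.2,0,0],
  [1,10.4,-0.18,-3.38,0.2,0,0],
], newtons=50)

```text
clock: 4.67
ee_pos: [0.6019, -0.0259, 0.0202]
eef_rot: [2.145, 1.567, -1.014]
wrist_force: [-5.7, -13.7, 11.3]
finger_gap: 0.023
```

```bash
python3 - <<'E'
from w import *
plan((0.444,-0.0237,0.0187,88.7))
E
```

```text
now [ 0.6019 -0.0259  0.0202] jaw -91.0 gap 0.023 F [ -5.7 -13.7  11.3] t 4.7 q [-0.08  0.1   1.82 -0.    1.23  1.51]
(0.444, -0.0237, 0.0187, np.float64(-91.3)) -> [0.04, 0.02, 5.27, 0.06, -0.02, -0.03]
```

>>> apply_moves([
  [1,-0.08,0.02,0.05,0,0,0],
  [1,-0.08,0.02,0.15,0,0,0],
  [1,-0.08,0.02,0.35,0,0,0],
  [1,-0.08,0.02,0.65,0,0,0],
  [1,-0.08,0.02,1,0,0,0],
  [1,-0.08,0.01,1.4,0,0,0],
  [1,-0.08,0.0,1.8,0,0,0],
  [1,-0.08,0.0,2.2,0,0,0],
  [1,-0.08,-0.01,2.6,0,0,0],
  [1,-0.08,-0.02,3,0,0,0],
  [1,-0.08,-0.02,3.4,0,0,0],
  [1,-0.08,-0.03,3.8,0,0,0],
  [1,-0.08,-0.04,4.15,0,0,0],
  [1,-0.08,-0.04,4.45,0,0,0],
  [1,-0.08,-0.05,4.7,0,0,0],
  [1,-0.08,-0.05,4.85,0,0,0],
  [1,-0.08,-0.05,4.95,0,0,0],
  [1,-0.08,-0.05,5.03,0,0,0],
  [1,-0.08,-0.05,5.08,0,0,0],
  [1,-0.08,-0.05,5.08,0,0,0],
])

```text
clock: 6.33
ee_pos: [0.451, -0.0239, 0.0209]
eef_rot: [2.26, 1.56, -0.899]
wrist_force: [29.8, -42.6, -30.7]
finger_gap: 0.0227
```

>>> apply_moves([
  [0,0,0,-0.03,0,0,0],
  [0,0,0,-0.03,0,0,0],
  [0,0,0,-0.03,0,0,0],
  [0,0,0,-0.03,0,0,0],
  [0,0,0,-0.03,0,0,0],
  [0,0,0,-0.03,0,0,0],
  [0,-2,0,-0.03,0,0,0],
  [0,-4,0,-0.03,0,0,0],
  [0,-6,0,-0.03,0,0,0],
  [0,-9,0,-0.03,0,0,0],
  [0,-9,0,-0.03,0,0,0],
  [0,-9,0,-0.03,0,0,0],
  [0,-9,0,-0.03,0,0,0],
  [0,-9,0,-0.03,0,0,0],
  [0,-9,0,-0.03,0,0,0],
])

```text
clock: 7.58
ee_pos: [0.4501, -0.0201, 0.2917]
eef_rot: [3.104, 1.569, -0.055]
wrist_force: [0.3, -0.1, -0.7]
finger_gap: 0.0856
```

```bash
python3 - <<'E'
from w import *
look(["tray_pull","tray_row","row_cup1","tall_cup1"],"w2")
p=env.snapshot("top"); cv2.imwrite("pics/top1.png",p["pixels"])
for l in ["row_cup1","tray_pull"]:
  print([(np.round(q["pixel"],1).tolist(),round(q["p"],2),np.round(ray(p,q["pixel"],.01),4)) for q in env.landmark_of(p,l) if q["p"]>.2])
plan((.637,-.255,.25,90))
E
```

```text
tray_pull [([324, 196], 0.9, [0.4483, -0.0243])]
tray_row []
row_cup1 [([321, 96], 0.9, [0.5548, -0.0223]), ([417, 96], 0.8, [0.5528, -0.1271]), ([232, 96], 0.64, [0.5562, 0.0751])]
tall_cup1 []
[([315.2, 227.5], 0.74, array([0.5513, 0.0739, 0.01  ])), ([390.0, 227.5], 0.68, array([ 0.5501, -0.1322,  0.01  ])), ([352.5, 224.4], 0.6, array([ 0.5593, -0.029 ,  0.01  ]))]
[([313.1, 228.5], 0.51, array([0.5486, 0.0797, 0.01  ]))]
now [ 0.4497 -0.0202  0.2901] jaw -91.0 gap 0.0851 F [ 0.3 -0.2  0.4] t 8.0 q [-0.1  -0.39  1.8  -0.    1.73  1.49]
(0.637, -0.255, 0.25, np.float64(-90.0)) -> [1.33, 7.72, -6.38, -0.2, 0.01, 0.0]
```

View pics/w2.png

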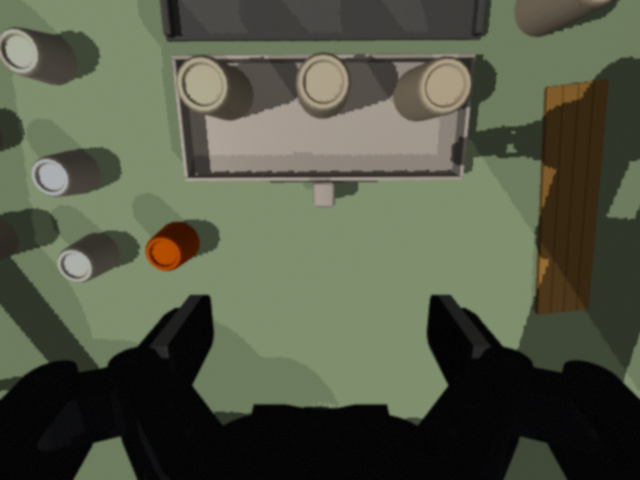

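Tray is fully out with the pull at (324,194), and the three cups stand at tops (203,84), (323,82) and (446,84). I'll refine from the corners and tops.

```bash
python3 - <<'E'
from w import *
s=env.observe(); p=env.snapshot("wrist")
for n,px,z in [("FL",(185,180),.036),("FR",(464,180),.036),("BL",(173,56),.036),("BR",(477,56),.036),("t1",(203,84),.1),("t2",(323,82),.1),("t3",(446,84),.1),("pull",(323.5,194),.046)]: print(n,np.round(ray(p,px,z,s),4))
for l in ["tall_cup1","row_cup1"]:
  for q in env.outline_of(p,l):
    if q["p"]<.3: continue
    ys,xs=np.nonzero(q["pixels"]); print(l,round(q["p"],2),xs.min(),xs.max(),ys.min(),ys.max())
im=p["pixels"][30:215,150:500]; cv2.imwrite("pics/w2c.png",cv2.resize(im,None,fx=2.25,fy=2.25,interpolation=cv2.INTER_CUBIC))
E
```

```text
FL [0.468 0.127 0.036]
FR [ 0.463 -0.176  0.036]
BL [0.5907 0.124  0.036 ]
BR [ 0.5857 -0.1771  0.036 ]
t1 [0.5575 0.078  0.1   ]
t2 [ 0.5573 -0.0237  0.1   ]
t3 [ 0.554  -0.1279  0.1   ]
pull [ 0.4519 -0.0232  0.046 ]
tall_cup1 0.84 515 611 0 34
tall_cup1 0.64 0 16 217 257
row_cup1 0.74 295 351 50 116
row_cup1 0.6 394 473 54 118
```

View pics/w2c.png

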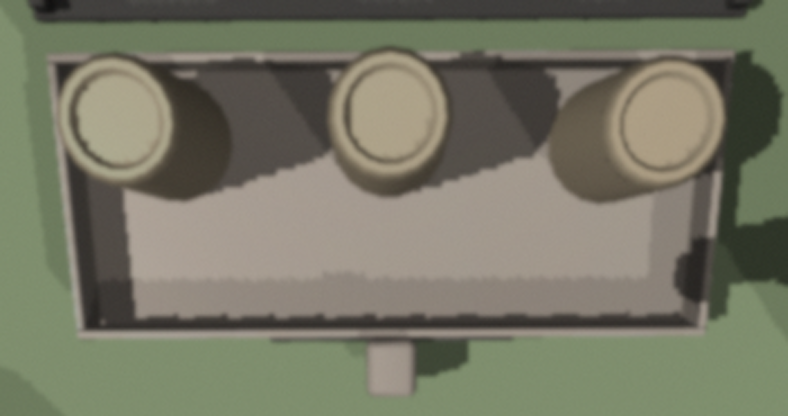

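>>> apply_moves([
  [0,0,7.7,-4.7,-0.2,0,0],
  [0,0,7.7,-4.7,-0.2,0,0],
  [0,0,7.7,-4.7,-0.2,0,0],
  [0,0,7.7,-4.7,-0.2,0,0],
  [0,0,7.7,-4.7,-0.2,0,0],
  [0,0,7.7,-4.7,-0.2,0,0],
  [0,0,7.7,-4.7,-0.2,0,0],
  [0,0,7.7,-4.7,-0.2,0,0],
  [0,0,7.7,-4.7,-0.2,0,0],
  [0,0,7.7,-4.7,-0.2,0,0],
  [0,0,7.7,-4.7,-0.2,0,0],
  [0,0,7.7,-4.7,-0.2,0,0],
])

```text
clock: 9.13
ee_pos: [0.5866, -0.2527, 0.2913]
eef_rot: [2.801, 1.57, -0.339]
wrist_force: [-0.7, 1.1, -0.2]
finger_gap: 0.0855
```

```bash
python3 - <<'E'
from w import *
look(["tall_cup1","board"],"w3")
plan((.637,-.255,.25,90))
E
```

```text
tall_cup1 [([322, 143], 0.87, [0.6401, -0.2548]), ([371, 313], 0.38, [0.4214, -0.3193])]
board [([369, 311], 0.56, [0.4243, -0.3166])]
now [ 0.5867 -0.2529  0.2912] jaw -89.9 gap 0.0856 F [ 0.2 -0.3 -0.1] t 9.3 q [-0.45  0.03  1.44  0.    1.67  1.12]
(0.637, -0.255, 0.25, np.float64(-90.0)) -> [1.37, 0.07, -1.67, 0.01, -0.01, -0.0]
```

View pics/w3.png

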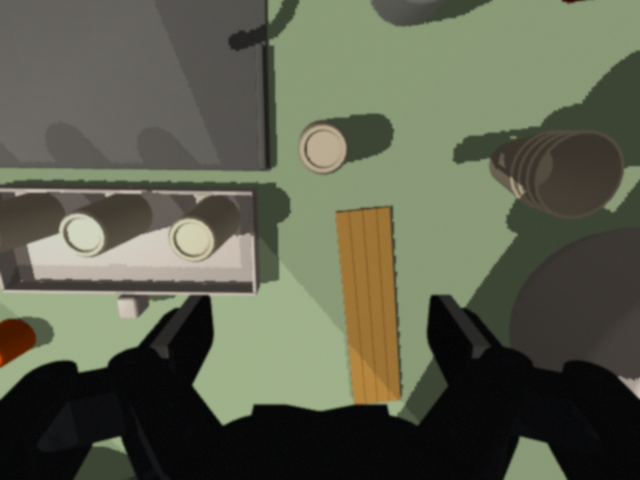

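The wrist view shows tall cup top at (324,148), the board from (363,208) to (376,403), and the tray cups upright.

```bash
python3 - <<'E'
from w import *
s=env.observe(); p=env.snapshot("wrist")
print(ray(p,(323.5,148),.09,s),[np.round(ray(p,c,.008,s),4) for c in [(336,211),(391,207),(401,401),(353,404)]])
plan((.638,-.255,.19,0),(.638,-.255,.05,0))
E
```

```text
[ 0.63967144 -0.25536884  0.09      ] [array([ 0.562 , -0.2714,  0.008 ]), array([ 0.567 , -0.3368,  0.008 ]), array([ 0.2889, -0.3666,  0.008 ]), array([ 0.2837, -0.2993,  0.008 ])]
now [ 0.5868 -0.2531  0.2911] jaw -90.0 gap 0.0855 F [ 0.4  0.1 -0.1] t 9.3 q [-0.45  0.03  1.44  0.    1.67  1.12]
(0.638, -0.255, 0.19, np.float64(0.0)) -> [3.37, 0.06, -1.71, -17.99, -0.0, -0.01]
(0.638, -0.255, 0.05, np.float64(0.0)) -> [8.04, 0.06, -1.7, -17.99, -0.0, -0.01]
```

>>> apply_moves([
  [0,3.4,0.07,-1.75,-18,0,0],
  [0,3.4,0.07,-1.75,-18,0,0],
  [0,3.4,0.07,-1.75,-18,0,0],
  [0,3.4,0.07,-1.75,-18,0,0],
  [0,3.4,0.07,-1.75,-18,0,0],
  [0,3.4,0.07,-1.75,-18,0,0],
  [0,3.4,0.07,-1.75,-18,0,0],
  [0,3.4,0.07,-1.75,-18,0,0],
  [0,3.4,0.07,-1.75,-18,0,0],
  [0,3.4,0.07,-1.75,-18,0,0],
  [0,3.4,0.07,-1.75,-18,0,0],
  [0,3.4,0.07,-1.75,-18,0,0],
  [0,3.4,0.07,-1.75,-18,0,0],
  [0,3.4,0.07,-1.75,-18,0,0],
  [0,3.4,0.07,-1.75,-18,0,0],
])

```text
clock: 10.58
ee_pos: [0.6393, -0.2555, 0.1888]
eef_rot: [1.067, 1.571, -0.506]
wrist_force: [-0.6, -0.1, -0.2]
finger_gap: 0.0856
```

```bash
python3 - <<'E'
from w import *
look(["tall_cup1"])
plan((.639,-.255,.05,0))
E
```

```text
tall_cup1 [([319, 208], 0.69, [0.6386, -0.255])]
now [ 0.6393 -0.2556  0.1887] jaw -0.1 gap 0.0856 F [-0.8  0.9 -0. ] t 10.7 q [-0.42  0.16  1.46 -0.    1.52 -0.42]
(0.639, -0.255, 0.05, np.float64(0.0)) -> [4.62, -0.01, -0.02, -0.03, 0.0, -0.0]
```

>>> apply_moves([
  [0,1.3,0,0,0,0,0],
  [0,2.6,0,0,0,0,0],
  [0,3.8,0,0,0,0,0],
  [0,4.6,0,0,0,0,0],
  [0,4.6,0,0,0,0,0],
  [1,4.6,0,0,0,0,0],
  [1,4.6,0,0,0,0,0],
  [1,4.6,0,0,0,0,0],
  [1,4.6,0,0,0,0,0],
  [1,4.6,0,0,0,0,0],
  [1,4.6,0,0,0,0,0],
  [1,4.3,0,0,0,0,0],
  [1,3.6,0,0,0,0,0],
  [1,2.6,0,0,0,0,0],
  [1,1.6,0,0,0,0,0],
  [1,1,0,0,0,0,0],
  [1,1,0,0,0,0,0],
], newtons=30)

```text
clock: 12.1
ee_pos: [0.6409, -0.2563, 0.1659]
eef_rot: [1.157, 1.563, -0.414]
wrist_force: [-0.2, -0.6, -0.1]
finger_gap: 0.0472
```

```bash
python3 - <<'E'
from w import *
# tray frame
y=np.radians(-.8); O=np.array([.560,-.0262]); ex=np.array([np.cos(y),np.sin(y)]); ey=np.array([-np.sin(y),np.cos(y)])
T=lambda a,b:tuple(np.round(O+ex*a+ey*b,4))
plan((*T(-.045,-.0575),.16,-.8),(*T(-.045,-.0575),.062,-.8),(*T(.0,-.0575),.062,-.8))
E
```

```text
now [ 0.6409 -0.2563  0.1659] jaw 0.0 gap 0.0472 F [-0.2 -0.6 -0.1] t 12.1 q [-0.42  0.17  1.49  0.    1.48 -0.42]
(np.float64(0.5142), np.float64(-0.0831), 0.16, np.float64(-0.8)) -> [0.14, -4.22, -5.78, 0.16, 0.04, -0.09]
(np.float64(0.5142), np.float64(-0.0831), 0.062, np.float64(-0.8)) -> [3.41, -4.25, -5.79, 0.16, 0.04, -0.09]
(np.float64(0.5592), np.float64(-0.0837), 0.062, np.float64(-0.8)) -> [3.42, -2.75, -5.77, 0.16, 0.04, -0.09]
```

>>> apply_moves([
  [1,-0.5,-0.3,-0.3,0,0,0],
  [1,-0.5,-0.8,-0.9,0,0,0],
  [1,-0.5,-1.4,-1.8,0.1,0,0],
  [1,-0.5,-2.1,-2.8,0.1,0,0],
  [1,-0.5,-2.8,-3.8,0.14,0,0],
  [1,-0.5,-3.4,-4.7,0.14,0,0],
  [1,-0.5,-3.9,-5.4,0.14,0,0],
  [1,-0.5,-4.17,-5.75,0.14,0,0],
  [1,-0.5,-4.17,-5.75,0.14,0,0],
  [1,0.3,-4.17,-5.75,0.14,0,0],
  [1,1.3,-4.17,-5.75,0.14,0,0],
  [1,2.3,-4.17,-5.75,0.14,0,0],
  [1,2.9,-4.17,-5.75,0.14,0,0],
  [1,3.15,-4.17,-5.75,0.14,0,0],
  [1,3.2,-4.17,-5.75,0.14,0,0],
  [1,3.2,-4.17,-5.75,0.14,0,0],
  [1,3.2,-4.17,-5.75,0.14,0,0],
])

```text
clock: 13.52
ee_pos: [0.5148, -0.0837, 0.0633]
eef_rot: [1.181, 1.57, -0.403]
wrist_force: [0.6, -0.1, -0.8]
finger_gap: 0.0476
```

```bash
python3 - <<'E'
from w import *
s,p=look(["row_cup1"],"w4")
q=env.snapshot("top"); print([(np.round(r["pixel"],1).tolist(),round(r["p"],2),np.round(ray(q,r["pixel"],.01),4)) for r in env.landmark_of(q,"row_cup1") if r["p"]>.2])
plan((.559,-.0837,.062,-.8))
E
```

```text
row_cup1 [([405, 151], 0.57, [0.5597, -0.0239])]
[([352.0, 221.0], 0.54, array([ 0.5687, -0.0277,  0.01  ]))]
now [ 0.5145 -0.0834  0.0631] jaw -0.7 gap 0.0476 F [ 0.3 -0.3  1.3] t 13.7 q [-0.21 -0.12  1.96 -0.    1.31 -0.2 ]
(0.559, -0.0837, 0.062, np.float64(-0.8)) -> [0.04, 1.48, -0.01, 0.02, 0.0, -0.01]
```

View pics/w4.png

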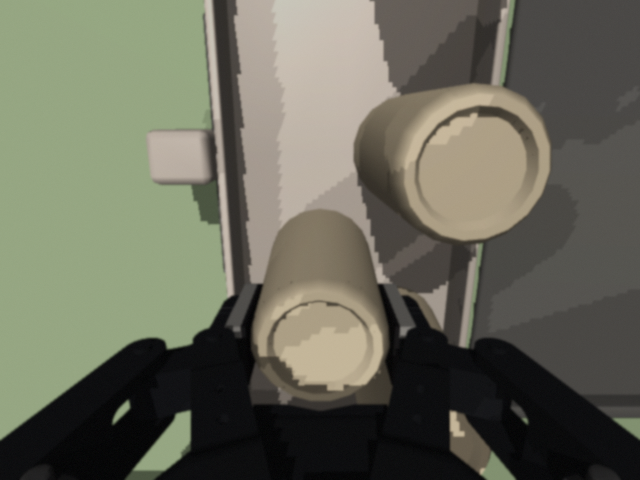

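The held cup is upright in the tray's front part, pads around it at about y-row 300. Row cup 2's top is at (470,165). Now the slow push towards the back wall.

>>> apply_moves([
  [1,0,0.1,0,0,0,0],
  [1,0,0.2,0,0,0,0],
  [1,0,0.3,0,0,0,0],
  [1,0,0.4,0,0,0,0],
  [1,0,0.5,0,0,0,0],
  [1,0,0.6,0,0,0,0],
  [1,0,0.7,0,0,0,0],
  [1,0,0.8,0,0,0,0],
  [1,0,0.9,0,0,0,0],
  [1,0,1.0,0,0,0,0],
  [1,0,1.1,0,0,0,0],
  [1,0,1.2,0,0,0,0],
  [1,0,1.3,0,0,0,0],
  [1,0,1.35,0,0,0,0],
  [1,0,1.4,0,0,0,0],
  [1,0,1.45,0,0,0,0],
  [1,0,1.48,0,0,0,0],
  [1,0,1.48,0,0,0,0],
])

```text
clock: 15.22
ee_pos: [0.559, -0.0837, 0.063]
eef_rot: [1.523, 1.571, -0.059]
wrist_force: [-1.8, 0.1, 5.1]
finger_gap: 0.0476
```

```bash
python3 - <<'E'
from w import *
s,p=look(["tray_pull","row_cup1"])
plan()
E
```

```text
tray_pull [([92, 157], 0.86, [0.4544, -0.0232])]
row_cup1 [([320, 152], 0.86, [0.5597, -0.0238])]
now [ 0.559  -0.0837  0.063 ] jaw -0.7 gap 0.0475 F [-2.4 -0.4  4.6] t 15.4 q [-0.19 -0.02  1.87  0.    1.3  -0.18]
```

>>> apply_moves([
  [1,0,0.03,0,0,0,0],
  [1,0,0.06,0,0,0,0],
  [1,0,0.09,0,0,0,0],
  [1,0,0.12,0,0,0,0],
  [1,0,0.12,0,0,0,0],
  [1,0,0.12,0,0,0,0],
])

```text
clock: 15.87
ee_pos: [0.562, -0.0837, 0.063]
eef_rot: [-1.571, 1.57, 3.129]
wrist_force: [-8.3, 0.5, 9.6]
finger_gap: 0.0476
```

>>> apply_moves([
  [0.6,0,0,0,0,0,0],
  [0.4,0,0,0,0,0,0],
  [0,0,0,0,0,0,0],
  [0,0,0,0,0,0,0],
  [0,0,0,0,0,0,0],
  [0,-0.5,0,0,0,0,0],
  [0,-1.5,0,0,0,0,0],
  [0,-2.7,0,0,0,0,0],
  [0,-4,0,0,0,0,0],
  [0,-5.2,0,0,0,0,0],
  [0,-6,0,0,0,0,0],
  [0,-6,0,0,0,0,0],
  [0,-6,0,0,0,0,0],
  [0,-6,0,0,0,0,0],
])

```text
clock: 17.03
ee_pos: [0.5621, -0.0837, 0.2417]
eef_rot: [-1.771, 1.57, 2.93]
wrist_force: [-0.3, 0.2, -0.1]
finger_gap: 0.0855
```

```bash
python3 - <<'E'
from w import *
s,p=look(["tray_pull","row_cup1"],"w5")
q=env.snapshot("top"); 
for l in ["row_cup1","tall_cup1","tray_pull","tea_cup1"]: print(l,[(np.round(r["pixel"],1).tolist(),round(r["p"],2),np.round(ray(q,r["pixel"],.01 if l[0]=="r" else 0)[:2],4)) for r in env.landmark_of(q,l) if r["p"]>.3])
plan((.50,.15,.33,0),(.40,.388,.19,0),(.40,.388,.05,0))
E
```

```text
tray_pull [([203, 144], 0.69, [0.4536, -0.0251])]
row_cup1 [([317, 25], 0.94, [0.561, 0.0784]), ([318, 139], 0.73, [0.5607, -0.0228]), ([321, 249], 0.69, [0.5627, -0.1377])]
row_cup1 [([315.2, 225.0], 0.78, array([0.5582, 0.0739])), ([348.7, 223.8], 0.66, array([ 0.561 , -0.0186])), ([392.3, 225.6], 0.53, array([ 0.5553, -0.1386]))]
tall_cup1 [([200.6, 285.9], 0.95, array([0.3919, 0.3919])), ([374.0, 224.0], 0.43, array([ 0.5609, -0.0892]))]
tray_pull [([351.4, 264.7], 0.76, array([ 0.4483, -0.0255]))]
tea_cup1 [([285.5, 285.3], 0.86, array([0.3925, 0.1569])), ([246.7, 291.6], 0.8, array([0.3757, 0.2641])), ([248.6, 255.2], 0.69, array([0.4761, 0.2593])), ([208.0, 238.0], 0.63, array([0.5245, 0.3727])), ([150.1, 225.2], 0.62, array([0.5611, 0.5349])), ([244.5, 213.9], 0.6, array([0.5912, 0.2713]))]
now [ 0.5621 -0.0837  0.2423] jaw -0.7 gap 0.0853 F [-0.3 -0.1  0.1] t 17.4 q [-0.19 -0.12  1.66 -0.    1.6  -0.18]
(0.5, 0.15, 0.33, np.float64(0.0)) -> [-2.92, -2.17, -7.77, -0.14, -0.0, 0.01]
(0.4, 0.388, 0.19, np.float64(0.0)) -> [1.75, -5.59, -15.66, -0.14, -0.0, 0.01]
(0.4, 0.388, 0.05, np.float64(0.0)) -> [6.42, -5.59, -15.66, -0.14, -0.0, 0.01]
```

View pics/w5.png

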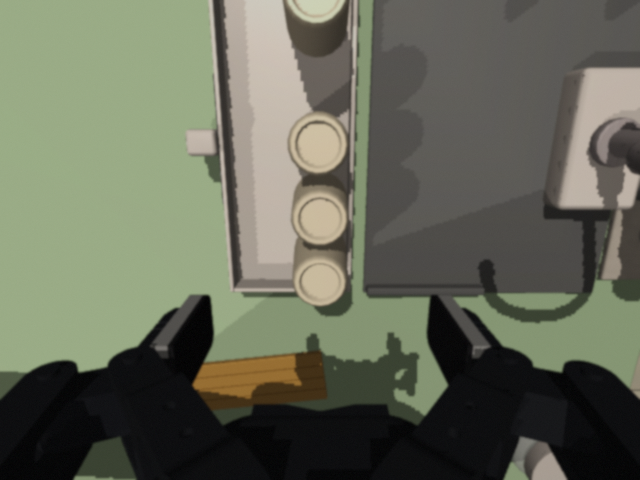

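All four cups stand in line at the back wall, tops at (319,143), (320,215), (320,281) and the far one at (317,5). Now the second tall cup.

>>> apply_moves([
  [0,-2.9,-2.2,-7.8,-0.14,0,0],
  [0,-2.9,-2.2,-7.8,-0.14,0,0],
  [0,-2.9,-2.2,-7.8,-0.14,0,0],
  [0,-2.9,-2.2,-7.8,-0.14,0,0],
  [0,-2.9,-2.2,-7.8,-0.14,0,0],
  [0,-2.9,-2.2,-7.8,-0.14,0,0],
  [0,-2.9,-2.2,-7.8,-0.14,0,0],
  [0,1,-5.5,-15.66,-0.14,0,0],
  [0,1,-5.5,-15.66,-0.14,0,0],
  [0,1,-5.5,-15.66,-0.14,0,0],
  [0,1,-5.5,-15.66,-0.14,0,0],
  [0,1,-5.5,-15.66,-0.14,0,0],
  [0,1,-5.5,-15.66,-0.14,0,0],
  [0,1,-5.5,-15.66,-0.14,0,0],
  [0,1,-5.5,-15.66,-0.14,0,0],
  [0,1,-5.5,-15.66,-0.14,0,0],
  [0,1,-5.5,-15.66,-0.14,0,0],
  [0,1,-5.5,-15.66,-0.14,0,0],
])

```text
clock: 18.93
ee_pos: [0.4035, 0.3873, 0.2134]
eef_rot: [2.093, 1.57, 0.522]
wrist_force: [-0.5, -0.5, 0.8]
finger_gap: 0.0856
```

```bash
python3 - <<'E'
from w import *
s,p=look(["tall_cup1"],"w6")
for q in env.outline_of(p,"tall_cup1"):
    ys,xs=np.nonzero(q["pixels"]); print(round(q["p"],2),xs.min(),xs.max(),ys.min(),ys.max(),np.round(ray(p,((xs.min()+xs.max())/2,ys.mean()),.045,s),4))
plan((.398,.388,.05,0))
E
```

```text
tall_cup1 [([312, 207], 0.74, [0.3962, 0.3836])]
0.37 475 542 288 349 [0.5831 0.2851 0.045 ]
now [0.4035 0.3873 0.2134] jaw -0.1 gap 0.0857 F [-0.3 -0.1  0.5] t 19.1 q [ 0.72 -0.13  1.72 -0.    1.56  0.72]
(0.398, 0.388, 0.05, np.float64(0.0)) -> [5.45, -0.19, -0.02, -0.01, -0.01, -0.01]
```

>>> apply_moves([
  [0,1.3,-0.2,0.06,0,0,0],
  [0,2.6,-0.2,0.06,0,0,0],
  [0,3.8,-0.2,0.06,0,0,0],
  [0,4.8,-0.2,0.06,0,0,0],
  [0,5.42,-0.2,0.06,0,0,0],
  [0,5.42,-0.2,0.06,0,0,0],
  [0,5.42,-0.2,0.06,0,0,0],
  [1,5.42,-0.2,0.06,0,0,0],
  [1,5.42,-0.2,0.06,0,0,0],
  [1,5.42,-0.2,0.06,0,0,0],
  [1,5.42,-0.2,0.06,0,0,0],
  [1,5.42,-0.2,0.06,0,0,0],
  [1,5.42,-0.2,0.06,0,0,0],
  [1,5.42,-0.2,0.06,0,0,0],
], newtons=30)

```text
clock: 20.25
ee_pos: [0.3975, 0.3866, 0.052]
eef_rot: [2.213, 1.568, 0.642]
wrist_force: [-1.8, -1.5, 8.8]
finger_gap: 0.0478
```

>>> apply_moves([
  [1,-0.3,0,0,0,0,0],
  [1,-1,0,0,0,0,0],
  [1,-2,0,0,0,0,0],
  [1,-3,0,0,0,0,0],
  [1,-4,0,0,0,0,0],
  [1,-4.7,0,0,0,0,0],
  [1,-5,0,0,0,0,0],
  [1,-5,0,0,0,0,0],
  [1,-5,0,0,0,0,0],
])

```text
clock: 21.0
ee_pos: [0.3967, 0.3861, 0.1995]
eef_rot: [-0.815, 1.571, -2.385]
wrist_force: [-0.6, -0.4, -1.9]
finger_gap: 0.0481
```

```bash
python3 - <<'E'
from w import *
s,p=look(["tall_cup1"],"w7")
im7=p["pixels"]; im4=cv2.imread("pics/w4.png")
cv2.imwrite("pics/cmp.png",np.hstack([im4[190:430,220:420],im7[190:430,220:420]]))
y=np.radians(-.8); O=np.array([.560,-.0262]); ex=np.array([np.cos(y),np.sin(y)]); ey=np.array([-np.sin(y),np.cos(y)])
T=lambda a,b:tuple(np.round(O+ex*a+ey*b,4))
plan((*T(-.045,.058),.2,-.8),(*T(-.045,.058),.063,-.8))
E
```

```text
tall_cup1 [([318, 262], 0.94, [0.3943, 0.329])]
now [0.3964 0.3858 0.1983] jaw 0.0 gap 0.0477 F [-0.3  0.  -1.7] t 21.1 q [ 0.73 -0.14  1.75 -0.    1.54  0.73]
(np.float64(0.5158), np.float64(0.0324), 0.2, np.float64(-0.8)) -> [-0.05, 3.98, 11.78, 0.16, 0.02, 0.02]
(np.float64(0.5158), np.float64(0.0324), 0.063, np.float64(-0.8)) -> [4.52, 3.98, 11.77, 0.16, 0.02, 0.02]
```

View pics/cmp.png

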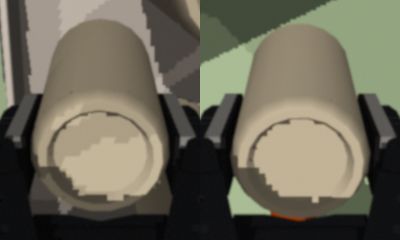

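>>> apply_moves([
  [1,0,0.1,0.3,0,0,0],
  [1,0,0.3,1,0,0,0],
  [1,0,0.7,2,0.1,0,0],
  [1,0,1.1,3.2,0.1,0,0],
  [1,0,1.5,4.4,0.1,0,0],
  [1,0,1.9,5.6,0.16,0,0],
  [1,0,2.3,6.8,0.16,0,0],
  [1,0,2.7,8,0.16,0,0],
  [1,0,3.1,9.2,0.16,0,0],
  [1,0,3.5,10.4,0.16,0,0],
  [1,0,3.8,11.3,0.16,0,0],
  [1,0,3.95,11.7,0.16,0,0],
  [1,0,3.98,11.77,0.16,0,0],
  [1,0,3.98,11.77,0.16,0,0],
  [1,0,3.98,11.77,0.16,0,0],
])

```text
clock: 22.35
ee_pos: [0.516, 0.0337, 0.1996]
eef_rot: [-1.89, 1.57, 2.809]
wrist_force: [-0.7, 0.7, -0.8]
finger_gap: 0.0478
```

>>> apply_moves([
  [1,1,0,0,0,0,0],
  [1,2,0,0,0,0,0],
  [1,3,0,0,0,0,0],
  [1,3.8,0,0,0,0,0],
  [1,4.3,0,0,0,0,0],
  [1,4.5,0,0,0,0,0],
  [1,4.55,0,0,0,0,0],
  [1,4.55,0,0,0,0,0],
  [1,4.55,0,0,0,0,0],
])

```text
clock: 23.1
ee_pos: [0.5169, 0.0335, 0.0649]
eef_rot: [1.626, 1.569, 0.042]
wrist_force: [0.2, -0.2, -1.0]
finger_gap: 0.0477
```

```bash
python3 - <<'E'
from w import *
s,p=look(["row_cup1","tray_pull"])
plan((.5605,.032,.063,-.8))
E
```

```text
row_cup1 [([402, 178], 0.89, [0.5613, 0.0793])]
tray_pull []
now [0.5168 0.0332 0.0646] jaw -0.8 gap 0.0477 F [ 0.4 -0.3 -0.8] t 23.2 q [ 0.01 -0.13  1.97  0.    1.31  0.03]
(0.5605, 0.032, 0.063, np.float64(-0.8)) -> [0.06, 1.46, 0.02, 0.0, -0.0, -0.02]
```

>>> apply_moves([
  [1,0.03,0.1,0,0,0,0],
  [1,0.03,0.2,0,0,0,0],
  [1,0.03,0.3,0,0,0,0],
  [1,0.03,0.4,0,0,0,0],
  [1,0.03,0.5,0,0,0,0],
  [1,0.03,0.6,0,0,0,0],
  [1,0.03,0.7,0,0,0,0],
  [1,0.03,0.8,0,0,0,0],
  [1,0.03,0.9,0,0,0,0],
  [1,0.03,1.0,0,0,0,0],
  [1,0.03,1.1,0,0,0,0],
  [1,0.03,1.2,0,0,0,0],
  [1,0.03,1.3,0,0,0,0],
  [1,0.03,1.35,0,0,0,0],
  [1,0.03,1.4,0,0,0,0],
  [1,0.03,1.45,0,0,0,0],
  [1,0.03,1.48,0,0,0,0],
  [1,0.03,1.52,0,0,0,0],
  [1,0.03,1.52,0,0,0,0],
])

```text
clock: 24.83
ee_pos: [0.5621, 0.0325, 0.0628]
eef_rot: [1.795, 1.571, 0.211]
wrist_force: [0.5, 1.0, -1.4]
finger_gap: 0.0477
```

>>> apply_moves([
  [1,0,0.03,0,0,0,0],
  [1,0,0.06,0,0,0,0],
  [1,0,0.09,0,0,0,0],
  [1,0,0.09,0,0,0,0],
  [1,0,0.09,0,0,0,0],
])

```text
clock: 25.25
ee_pos: [0.564, 0.0324, 0.0626]
eef_rot: [-1.525, 1.569, -3.11]
wrist_force: [-7.6, -1.0, 2.1]
finger_gap: 0.0475
```

Contact with the back wall (-7.6 N). Release and look.

>>> apply_moves([
  [0.6,-0.01,0,0,0,0,0],
  [0.4,-0.01,0,0,0,0,0],
  [0,-0.01,0,0,0,0,0],
  [0,-0.01,0,0,0,0,0],
  [0,-0.01,0,0,0,0,0],
  [0,-0.5,0,0,0,0,0],
  [0,-1.5,0,0,0,0,0],
  [0,-2.7,0,0,0,0,0],
  [0,-4,0,-0.5,0,0,0],
  [0,-5.2,-0.4,-1,0,0,0],
  [0,-6.5,-0.8,-1.5,0,0,0],
  [0,-7.5,-1,-1.8,0,0,0],
  [0,-7.5,-1,-1.8,0,0,0],
  [0,-7.5,-1,-1.8,0,0,0],
  [0,-7.5,-1,-1.8,0,0,0],
  [0,-7.5,-1,-1.8,0,0,0],
])

```text
clock: 26.58
ee_pos: [0.5352, 0.0865, 0.2861]
eef_rot: [-1.423, 1.569, -3.008]
wrist_force: [-0.2, 0.5, -0.8]
finger_gap: 0.0852
```

```bash
python3 - <<'E'
from w import *
s,p=look(["tray_pull","row_cup1"],"w8")
for n in ["top","side"]:
  q=env.snapshot(n); 
  for l in ["row_cup1","board"]: print(n,l,[(np.round(r["pixel"],1).tolist(),round(r["p"],2),np.round(ray(q,r["pixel"],.01 if l[0]=="r" else 0)[:2],4)) for r in env.landmark_of(q,l) if r["p"]>.3])
plan((.425,-.3186,.25,95.9),(.425,-.3186,.003,95.9))
E
```

```text
tray_pull [([255, 290], 0.75, [0.4561, -0.0252])]
row_cup1 [([344, 280], 0.89, [0.5624, -0.0242]), ([348, 192], 0.83, [0.5674, 0.0864])]
top row_cup1 [([350.9, 223.4], 0.82, array([ 0.5621, -0.0246])), ([393.1, 223.3], 0.65, array([ 0.5617, -0.1409]))]
top board [([458.6, 274.0], 0.75, array([ 0.4213, -0.3207])), ([196.3, 178.8], 0.49, array([0.6909, 0.4072]))]
side row_cup1 [([329.6, 200.6], 0.75, array([ 0.559 , -0.1368])), ([321.7, 229.5], 0.73, array([ 0.5619, -0.0329])), ([312.3, 267.5], 0.56, array([0.563 , 0.0893])), ([309.9, 379.9], 0.47, array([0.5157, 0.3701]))]
side board [([389.4, 162.2], 0.94, array([ 0.4191, -0.3278]))]
now [0.5354 0.0868 0.2876] jaw -0.8 gap 0.0853 F [ 0.1  0.1 -0.1] t 27.0 q [ 0.11 -0.18  1.64  0.    1.68  0.13]
(0.425, -0.3186, 0.25, np.float64(-84.1)) -> [1.25, -3.49, 13.56, 16.66, 0.0, 0.0]
(0.425, -0.3186, 0.003, np.float64(-84.1)) -> [9.49, -3.49, 13.56, 16.66, 0.0, 0.0]
```

View pics/w8.png

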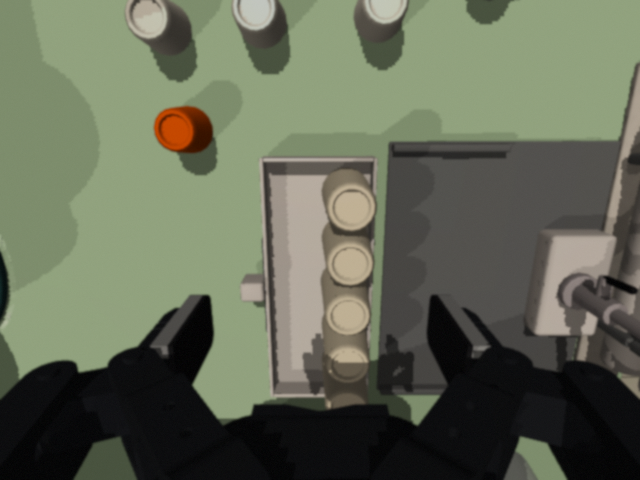

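All five cups stand in one straight row, with tops at (353,208), (349,263), (348,315) and (347,361) and the fifth below. Now the board.

>>> apply_moves([
  [0.13,0,-3.5,13.5,16.7,0,0],
  [0.13,0,-3.5,13.5,16.7,0,0],
  [0.13,0,-3.5,13.5,16.7,0,0],
  [0.13,0,-3.5,13.5,16.7,0,0],
  [0.13,0,-3.5,13.5,16.7,0,0],
  [0.13,0,-3.5,13.5,16.7,0,0],
  [0.13,0,-3.5,13.5,16.7,0,0],
  [0.13,0,-3.5,13.5,16.7,0,0],
  [0.13,0,-3.5,13.5,16.7,0,0],
  [0.13,0,-3.5,13.5,16.7,0,0],
  [0.13,4,-3.5,13.5,16.7,0,0],
  [0.13,4,-3.5,13.5,16.7,0,0],
  [0.13,4,-3.5,13.5,16.7,0,0],
  [0.13,4,-3.5,13.5,16.7,0,0],
  [0.13,4,-3.5,13.5,16.7,0,0],
  [0.13,4,-3.5,13.5,16.7,0,0],
  [0.13,4,-3.5,13.5,16.7,0,0],
])

```text
clock: 28.45
ee_pos: [0.4258, -0.3172, 0.1709]
eef_rot: [2.358, 1.567, -0.683]
wrist_force: [-0.8, 0.3, -0.2]
finger_gap: 0.0741
```

```bash
python3 - <<'E'
from w import *
s,p=look(["board"],"w9")
hsv=cv2.cvtColor(p["pixels"],cv2.COLOR_BGR2HSV); m=cv2.inRange(hsv,(8,90,40),(24,255,255))
n,lab,st,_=cv2.connectedComponentsWithStats(m); k=1+st[1:,4].argmax(); print(st[k])
b=lab==k; ys,xs=np.nonzero(b)
W=np.array([ray(p,(x,y),.008,s)[:2] for x,y in zip(xs[::7],ys[::7])],np.float32)
print("rect",cv2.minAreaRect(W))
for r in range(20,330,40):
  c=np.nonzero(b[r])[0]
  if len(c): print(r,c.min(),c.max(),np.round([ray(p,(c.min(),r),.008,s)[:2],ray(p,(c.max()+1,r),.008,s)[:2]],4).tolist())
plan((.425,-.3186,.012,95.9))
E
```

```text
board [([318, 211], 0.75, [0.427, -0.3153])]
[  276    35    88   321 25051]
rect ((0.42527464032173157, -0.3177602291107178), (0.2779715061187744, 0.06605309993028641), 6.2784013748168945)
60 277 362 [[0.5429, -0.2719], [0.5496, -0.3374]]
100 279 362 [[0.5143, -0.2754], [0.521, -0.3412]]
140 280 361 [[0.4839, -0.2783], [0.4906, -0.3445]]
180 282 360 [[0.4518, -0.2823], [0.4584, -0.348]]
220 283 359 [[0.4175, -0.2856], [0.4242, -0.3517]]
260 285 358 [[0.3811, -0.2901], [0.3877, -0.3557]]
300 286 357 [[0.3421, -0.2939], [0.3488, -0.3599]]
now [ 0.4256 -0.317   0.1701] jaw -84.2 gap 0.0747 F [-0.3  0.3  0.1] t 28.6 q [-0.69 -0.18  1.83  0.    1.49  0.78]
(0.425, -0.3186, 0.012, np.float64(-84.1)) -> [5.27, 0.04, 0.04, -0.03, -0.03, -0.03]
```

>>> apply_moves([
  [0.13,1.3,0.03,0.02,-0.09,0,0],
  [0.13,2.6,0.03,0.02,-0.09,0,0],
  [0.13,3.8,0.03,0.02,-0.09,0,0],
  [0.13,4.8,0.03,0.02,-0.09,0,0],
  [0.13,5.1,0.03,0.02,-0.09,0,0],
  [0.13,5.25,0.03,0.02,-0.09,0,0],
  [0.13,5.25,0.03,0.02,-0.09,0,0],
  [0.13,5.35,0.03,0.02,-0.09,0,0],
  [0.13,5.45,0.03,0.02,-0.09,0,0],
  [0.13,5.45,0.03,0.02,-0.09,0,0],
])

```text
clock: 29.38
ee_pos: [0.4248, -0.318, 0.0051]
eef_rot: [2.348, 1.569, -0.686]
wrist_force: [-0.2, -0.3, -0.4]
finger_gap: 0.0742
```

```bash
python3 - <<'E'
from w import *
plan()
p=env.snapshot("wrist"); cv2.imwrite("pics/w10.png",p["pixels"][200:480,100:540])
E
```

```text
now [ 0.4248 -0.318   0.0051] jaw -83.8 gap 0.0742 F [-0.2 -0.3 -0.4] t 29.4 q [-0.69 -0.04  1.98  0.    1.2   0.77]
```

>>> apply_moves([
  [0.13,0.05,0,0,0,0,0],
  [0.13,0.1,0,0,0,0,0],
  [0.13,0.15,0,0,0,0,0],
  [0.13,0.15,0,0,0,0,0],
])

```text
clock: 29.77
ee_pos: [0.4242, -0.3175, -0.0006]
eef_rot: [-0.932, 1.57, 2.317]
wrist_force: [-0.5, -0.3, 0.2]
finger_gap: 0.0743
```

>>> apply_moves([
  [0.13,0.03,0,0,0,0,0],
  [0.13,0.07,0,0,0,0,0],
  [0.13,0.1,0,0,0,0,0],
  [0.13,0.1,0,0,0,0,0],
])

```text
clock: 30.1
ee_pos: [0.4242, -0.3176, -0.0036]
eef_rot: [-0.706, 1.57, 2.543]
wrist_force: [-0.8, 0.2, -0.8]
finger_gap: 0.0741
```

>>> apply_moves([
  [0.13,0.05,0,0,0,0,0],
  [0.13,0.08,0,0,0,0,0],
  [0.13,0.08,0,0,0,0,0],
])

```text
clock: 30.35
ee_pos: [0.4242, -0.3176, -0.0059]
eef_rot: [-0.775, 1.57, 2.474]
wrist_force: [-0.4, -0.8, 0.3]
finger_gap: 0.0746
```

>>> apply_moves([
  [0.2,0,0,0,0,0,0],
  [0.3,0,0,0,0,0,0],
  [0.4,0,0,0,0,0,0],
  [0.4,0,0,0,0,0,0],
  [0.4,0,0,0,0,0,0],
], newtons=40)

```text
clock: 30.77
ee_pos: [0.4245, -0.3177, -0.0053]
eef_rot: [2.303, 1.57, -0.731]
wrist_force: [-0.5, 0.6, 5.7]
finger_gap: 0.0645
```

>>> apply_moves([
  [1,-0.1,0,0,0,0,0],
  [1,-0.4,0,0,0,0,0],
  [1,-0.9,0,0,0,0,0],
  [1,-1.6,0,0,0,0,0],
  [1,-2.6,0,0,0,0,0],
  [1,-3.8,0,0,0,0,0],
  [1,-5,0,0,0,0,0],
  [1,-6,0,0,0,0,0],
  [1,-6.6,0,0,0,0,0],
  [1,-6.6,0,0,0,0,0],
  [1,-6.6,0,0,0,0,0],
], newtons=50)

```text
clock: 31.68
ee_pos: [0.4244, -0.3177, 0.1932]
eef_rot: [2.341, 1.569, -0.693]
wrist_force: [0.1, -0.0, -2.6]
finger_gap: 0.0642
```

```bash
python3 - <<'E'
from w import *
s,p=look(["board"])
cv2.imwrite("pics/w11.png",p["pixels"])
hsv=cv2.cvtColor(p["pixels"],cv2.COLOR_BGR2HSV); m=cv2.inRange(hsv,(8,90,40),(24,255,255))
n,lab,st,_=cv2.connectedComponentsWithStats(m); k=1+st[1:,4].argmax(); print(st[k])
for z in(.2,): 
  ys,xs=np.nonzero(lab==k); W=np.array([ray(p,(x,y),z,s)[:2] for x,y in zip(xs[::7],ys[::7])],np.float32); print("rect",cv2.minAreaRect(W))
plan((.563,-.026,.25,-.9))
E
```

```text
board [([318, 305], 0.9, [0.3225, -0.3264])]
[  215     0   209   417 73472]
rect ((0.45296764373779297, -0.3139157295227051), (0.16475136578083038, 0.06844644248485565), 6.3151068687438965)
now [ 0.4239 -0.3173  0.191 ] jaw -83.8 gap 0.0643 F [-0.7 -0.4 -1.7] t 31.8 q [-0.69 -0.19  1.8   0.    1.53  0.77]
(0.563, -0.026, 0.25, np.float64(-0.9)) -> [-1.96, -9.16, -5.65, -16.59, 0.0, 0.02]
```

View pics/w11.png

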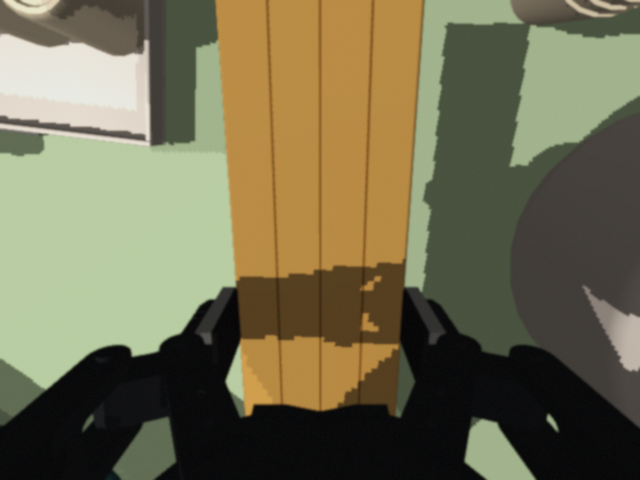

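The board is held level and centred between the pads, upright and square in the wrist view. Carrying it over the row.

>>> apply_moves([
  [1,-0.6,0,0,0,0,0],
  [1,-1.4,-0.3,-0.2,0,0,0],
  [1,-2,-1,-0.6,0,0,0],
  [1,-2.2,-2,-1.2,0,0,0],
  [1,-2.2,-3,-1.8,0,0,0],
  [1,-2.2,-4,-2.4,-0.4,0,0],
  [1,-2.2,-5,-3,-1.2,0,0],
  [1,-2.2,-5.9,-3.6,-2.2,0,0],
  [1,-2.2,-6.7,-4.1,-3.3,0,0],
  [1,-2.2,-7.4,-4.5,-4.5,0,0],
  [1,-2.2,-8,-4.9,-5.7,0,0],
  [1,-2.2,-8.5,-5.2,-6.9,0,0],
  [1,-2.2,-8.9,-5.4,-8.1,0,0],
  [1,-2.2,-9.1,-5.6,-9.3,0,0],
  [1,-2.2,-9.16,-5.65,-10.5,0,0],
  [1,-2.2,-9.16,-5.65,-11.7,0,0],
  [1,-2.2,-9.16,-5.65,-12.9,0,0],
  [1,-2.2,-9.16,-5.65,-14.1,0,0],
  [1,-2.2,-9.16,-5.65,-15.3,0,0],
  [1,-2.2,-9.16,-5.65,-16.2,0,0],
])

```text
clock: 33.45
ee_pos: [0.563, -0.0261, 0.2564]
eef_rot: [-1.633, 1.568, 3.036]
wrist_force: [-0.6, -0.6, -0.8]
finger_gap: 0.0641
```

>>> apply_moves([
  [1,0,0,0,-0.2,0,0],
  [1,0,0,0,-0.39,0,0],
  [1,0,0,0,-0.39,0,0],
  [1,0,0,0,-0.39,0,0],
])

```text
clock: 33.78
ee_pos: [0.5632, -0.0262, 0.2578]
eef_rot: [-1.655, 1.57, 3.04]
wrist_force: [-0.3, 0.4, -1.6]
finger_gap: 0.0644
```

```bash
python3 - <<'E'
from w import *
plan((.563,-.026,.115,-.9))
E
```

```text
now [ 0.5632 -0.0262  0.2578] jaw -1.0 gap 0.0644 F [-0.3  0.4 -1.6] t 33.8 q [-0.09 -0.13  1.65  0.    1.63 -0.07]
(0.563, -0.026, 0.115, np.float64(-0.9)) -> [4.76, -0.0, -0.01, -0.02, -0.0, 0.01]
```

>>> apply_moves([
  [1,0.4,0,0,0,0,0],
  [1,1.1,0,0,0,0,0],
  [1,2,0,0,0,0,0],
  [1,2.9,0,0,0,0,0],
  [1,3.7,0,0,0,0,0],
  [1,4.3,0,0,0,0,0],
  [1,4.7,0,0,0,0,0],
  [1,4.9,0,0,0,0,0],
  [1,5.05,0,0,0,0,0],
  [1,5.15,0,0,0,0,0],
  [1,5.22,0,0,0,0,0],
  [1,5.28,0,0,0,0,0],
  [1,5.34,0,0,0,0,0],
  [1,5.34,0,0,0,0,0],
])

```text
clock: 34.95
ee_pos: [0.5634, -0.0262, 0.0982]
eef_rot: [1.634, 1.571, 0.047]
wrist_force: [-0.2, -0.5, -1.0]
finger_gap: 0.064
```

>>> apply_moves([
  [1,0.03,0,0,0,0,0],
  [1,0.05,0,0,0,0,0],
  [1,0.05,0,0,0,0,0],
])

```text
clock: 35.2
ee_pos: [0.5633, -0.0262, 0.0966]
eef_rot: [1.868, 1.571, 0.282]
wrist_force: [0.8, 0.2, -1.2]
finger_gap: 0.0642
```

>>> apply_moves([
  [1,0.03,0,0,0,0,0],
  [1,0.05,0,0,0,0,0],
  [1,0.05,0,0,0,0,0],
])

```text
clock: 35.45
ee_pos: [0.5633, -0.0262, 0.095]
eef_rot: [-1.539, 1.571, -3.125]
wrist_force: [0.3, 1.0, -1.7]
finger_gap: 0.0642
```

>>> apply_moves([
  [1,0.02,0,0,0,0,0],
  [1,0.03,0,0,0,0,0],
  [1,0.03,0,0,0,0,0],
])

```text
clock: 35.7
ee_pos: [0.5634, -0.0262, 0.0948]
eef_rot: [1.391, 1.571, -0.196]
wrist_force: [-2.6, 0.2, 5.6]
finger_gap: 0.0638
```

Contact. Release gently and lift, then look.

>>> apply_moves([
  [0.22,0,0,0,0,0,0],
  [0.2,0,0,0,0,0,0],
  [0.17,0,0,0,0,0,0],
  [0.13,0,0,0,0,0,0],
  [0.08,0,0,0,0,0,0],
  [0,0,0,0,0,0,0],
  [0,0,0,0,0,0,0],
  [0,-0.4,0,0,0,0,0],
  [0,-1,0,0,0,0,0],
  [0,-2,0,0,0,0,0],
  [0,-3.2,0,0,0,0,0],
  [0,-4.4,0,0,0,0,0],
  [0,-5.6,0,-2,0,0,0],
  [0,-6.8,0,-4,0,0,0],
  [0,-6.8,0,-6,0,0,0],
  [0,-6.8,0,-6,0,0,0],
  [0,-6.8,0,-6,0,0,0],
  [0,-6.8,0,-6,0,0,0],
])

```text
clock: 37.2
ee_pos: [0.5659, 0.1581, 0.3009]
eef_rot: [2.194, 1.568, 0.611]
wrist_force: [0.2, -0.1, 0.3]
finger_gap: 0.0851
```

```bash
cat > v.py <<'E'
from w import *
def scan(tag):
    q=env.snapshot("top"); cv2.imwrite(f"pics/{tag}.png",q["pixels"]); si=env.snapshot("side"); cv2.imwrite(f"pics/{tag}s.png",si["pixels"])
    hsv=cv2.cvtColor(q["pixels"],cv2.COLOR_BGR2HSV); m=cv2.inRange(hsv,(8,70,40),(24,255,255)); m[:195]=0; m[:,:280]=0; m[:,420:]=0; m[:, :]=m
    ys,xs=np.nonzero(m[195:250]); ys+=195
    W=np.array([ray(q,(x,y),.108)[:2] for x,y in zip(xs,ys)],np.float32)
    if len(W): print("board rect",cv2.minAreaRect(W))
    for n,im in (("top",q),("side",si)):
        for l,z in (("tea_cup1",0),("tray_pull",.034),("coaster",0),("cup_stack",0),("scoop",0)):
            print(n,l,[(np.round(r["pixel"]).astype(int).tolist(),round(r["p"],2),np.round(ray(im,r["pixel"],z)[:2],3).tolist()) for r in env.landmark_of(im,l) if r["p"]>.3])
E
python3 - <<'E'
from v import *
scan("b1"); look(["tea_cup1","tray_pull","board"],"w12")
plan((.47,.26,.27,0))
a=cv2.imread("pics/b1.png")[140:320,130:430]; b=cv2.imread("pics/b1s.png")[120:360,180:420]
cv2.imwrite("pics/b1c.png",np.hstack([cv2.resize(a,(500,300)),cv2.resize(b,(300,300))]))
E
```

```text
board rect ((0.5624966621398926, -0.02699430286884308), (0.2791425287723541, 0.06587399542331696), 88.76683044433594)
top tea_cup1 [([250, 255], 0.77, [0.476, 0.255]), ([151, 224], 0.68, [0.565, 0.533]), ([210, 242], 0.51, [0.514, 0.368])]
top tray_pull [([352, 263], 0.85, [0.452, -0.024])]
top coaster [([194, 185], 0.53, [0.673, 0.413]), ([350, 223], 0.31, [0.564, -0.023])]
top cup_stack [([513, 206], 0.66, [0.609, -0.476])]
top scoop [([354, 266], 0.56, [0.445, -0.034])]
side tea_cup1 [([280, 331], 0.8, [0.602, 0.266]), ([263, 464], 0.8, [0.569, 0.543]), ([384, 305], 0.7, [0.386, 0.157]), ([340, 342], 0.68, [0.471, 0.268]), ([406, 341], 0.62, [0.333, 0.242]), ([307, 381], 0.61, [0.523, 0.369])]
side tray_pull [([365, 233], 0.64, [0.454, -0.017])]
side coaster [([224, 387], 0.81, [0.684, 0.41])]
side cup_stack [([329, 123], 0.71, [0.617, -0.479])]
side scoop [([228, 342], 0.77, [0.704, 0.31])]
tea_cup1 [([108, 123], 0.98, [0.3225, 0.2343]), ([345, 86], 0.97, [0.5956, 0.2695]), ([178, 184], 0.92, [0.3937, 0.1626]), ([241, 91], 0.79, [0.4785, 0.2666])]
tray_pull [([235, 333], 0.98, [0.4556, -0.0225])]
board [([317, 368], 0.84, [0.5579, -0.0997])]
now [0.5661 0.1537 0.2982] jaw -0.9 gap 0.0858 F [-0.4 -0.6  0.4] t 38.0 q [ 0.22 -0.09  1.54 -0.    1.69  0.24]
(0.47, 0.26, 0.27, np.float64(0.0)) -> [0.94, -3.26, -3.49, -0.18, 0.0, 0.0]
```

View pics/b1c.png

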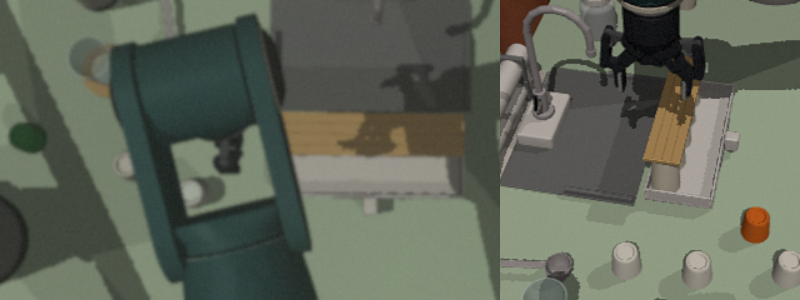

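The board lies centred (fit 0.5625, -0.027), with the cups upright below it. One tea cup has been knocked to about (0.323, 0.234), and I have its new position. Now the tea cups, starting with A.

```bash
python3 - <<'E'
from w import *
plan((.597,.268,.15,-1),(.597,.268,.018,-1))
E
```

```text
now [0.5661 0.1537 0.2982] jaw -0.9 gap 0.0858 F [-0.4 -0.6  0.4] t 38.0 q [ 0.22 -0.09  1.54 -0.    1.69  0.24]
(0.597, 0.268, 0.15, np.float64(-1.0)) -> [4.94, 0.97, -3.83, 0.02, 0.0, 0.0]
(0.597, 0.268, 0.018, np.float64(-1.0)) -> [9.34, 0.97, -3.83, 0.02, 0.0, 0.0]
```

>>> apply_moves([
  [0,2,0.97,-3.83,0,0,0],
  [0,4,0.97,-3.83,0,0,0],
  [0,4.5,0.97,-3.83,0,0,0],
  [0,4.5,0.97,-3.83,0,0,0],
  [0,4.5,0.97,-3.83,0,0,0],
  [0,4.5,0.97,-3.83,0,0,0],
  [0,4.5,0.97,-3.83,0,0,0],
])

```text
clock: 38.58
ee_pos: [0.597, 0.268, 0.1638]
eef_rot: [-0.771, 1.57, -2.356]
wrist_force: [-0.3, -0.6, 0.2]
finger_gap: 0.0855
```

```bash
cat > t.py <<'E'
from w import *
S=[(.5611,-.1255),(.5624,-.0595),(.5636,.0065),(.5649,.0725)]
E
python3 - <<'E'
from t import *
look(["tea_cup1"]); plan((.597,.268,.018,-1))
E
```

```text
tea_cup1 [([103, 328], 0.98, [0.3894, 0.1605]), ([180, 217], 0.95, [0.476, 0.2674]), ([224, 90], 0.69, [0.5228, 0.369]), ([320, 214], 0.55, [0.5965, 0.2684])]
now [0.5977 0.2676 0.166 ] jaw -0.9 gap 0.0854 F [0.4 0.1 0.7] t 38.7 q [ 0.38  0.1   1.57 -0.    1.47  0.4 ]
(0.597, 0.268, 0.018, np.float64(-1.0)) -> [4.93, -0.04, -0.01, 0.02, -0.01, -0.03]
```

>>> apply_moves([
  [0,1.3,0,0,0,0,0],
  [0,2.6,0,0,0,0,0],
  [0,3.8,0,0,0,0,0],
  [0,4.6,0,0,0,0,0],
  [0,4.85,0,0,0,0,0],
  [0,4.85,0,0,0,0,0],
  [1,4.85,0,0,0,0,0],
  [1,4.85,0,0,0,0,0],
  [1,4.85,0,0,0,0,0],
  [1,4.85,0,0,0,0,0],
  [1,4.85,0,0,0,0,0],
  [1,4.85,0,0,0,0,0],
  [1,4.6,0,0,0,0,0],
  [1,4,0,0,0,0,0],
  [1,3,0,0,0,0,0],
  [1,1.8,0,0,0,0,0],
  [1,0.6,0,0,0,0,0],
  [1,-0.6,0,0,0,0,0],
  [1,-0.6,0,0,0,0,0],
  [1,-0.6,0,0,0,0,0],
], newtons=30)

```text
clock: 40.35
ee_pos: [0.5978, 0.2686, 0.1848]
eef_rot: [1.972, 1.566, 0.386]
wrist_force: [-0.6, -0.2, -1.5]
finger_gap: 0.045
```

```bash
python3 - <<'E'
from t import *
plan((*S[0],.2,-1),(*S[0],.127,-1))
E
```

```text
now [0.5978 0.2686 0.1848] jaw -0.9 gap 0.045 F [-0.6 -0.2 -1.5] t 40.4 q [0.38 0.09 1.55 0.   1.5  0.4 ]
(0.5611, -0.1255, 0.2, np.float64(-1.0)) -> [-0.54, -1.02, 13.15, 0.02, -0.02, -0.05]
(0.5611, -0.1255, 0.127, np.float64(-1.0)) -> [1.9, -1.03, 13.16, 0.02, -0.02, -0.05]
```

>>> apply_moves([
  [1,-0.3,0,0.4,0,0,0],
  [1,-0.3,-0.1,1.2,0,0,0],
  [1,-0.3,-0.2,2.2,0,0,0],
  [1,-0.3,-0.3,3.4,0,0,0],
  [1,-0.3,-0.4,4.6,0,0,0],
  [1,-0.3,-0.5,5.8,0,0,0],
  [1,-0.3,-0.6,7,0,0,0],
  [1,-0.3,-0.7,8.2,0,0,0],
  [1,-0.3,-0.8,9.4,0,0,0],
  [1,-0.3,-0.9,10.6,0,0,0],
  [1,-0.3,-1,11.7,0,0,0],
  [1,-0.3,-1.02,12.5,0,0,0],
  [1,-0.3,-1.02,12.95,0,0,0],
  [1,-0.3,-1.02,13.14,0,0,0],
  [1,-0.3,-1.02,13.14,0,0,0],
  [1,0.4,-1.02,13.14,0,0,0],
  [1,1.1,-1.02,13.14,0,0,0],
  [1,1.5,-1.02,13.14,0,0,0],
  [1,1.67,-1.02,13.14,0,0,0],
  [1,1.7,-1.02,13.14,0,0,0],
])

```text
clock: 42.02
ee_pos: [0.5601, -0.1245, 0.1293]
eef_rot: [-1.904, 1.569, 2.794]
wrist_force: [0.4, 0.1, -1.0]
finger_gap: 0.0448
```

>>> apply_moves([
  [1,0.02,0,0,0,0,0],
  [1,0.04,0,0,0,0,0],
  [1,0.04,0,0,0,0,0],
])

```text
clock: 42.27
ee_pos: [0.5607, -0.1254, 0.1299]
eef_rot: [1.341, 1.57, -0.246]
wrist_force: [0.1, -0.5, -1.2]
finger_gap: 0.0448
```

>>> apply_moves([
  [1,0.04,0,0,0,0,0],
  [1,0.08,0,0,0,0,0],
  [1,0.1,0,0,0,0,0],
  [1,0.1,0,0,0,0,0],
])

```text
clock: 42.6
ee_pos: [0.5609, -0.1257, 0.1283]
eef_rot: [1.328, 1.568, -0.258]
wrist_force: [-3.9, 1.9, 14.4]
finger_gap: 0.0445
```

>>> apply_moves([
  [1,0.02,0,0,0,0,0],
  [1,0.04,0,0,0,0,0],
  [1,0.04,0,0,0,0,0],
])

```text
clock: 42.85
ee_pos: [0.5612, -0.1257, 0.1282]
eef_rot: [1.325, 1.567, -0.261]
wrist_force: [-8.6, 2.0, 25.4]
finger_gap: 0.0448
```

>>> apply_moves([
  [1,-0.1,0,0,0,0,0],
  [1,-0.1,0,0,0,0,0],
  [0.4,-0.1,0,0,0,0,0],
  [0.2,-0.1,0,0,0,0,0],
  [0,-0.1,0,0,0,0,0],
  [0,-0.1,0,0,0,0,0],
  [0,-0.1,0,0,0,0,0],
  [0,-0.5,0,0,0,0,0],
  [0,-1.2,0,0,0,0,0],
  [0,-2.2,0,0,0,0,0],
  [0,-3.4,0,0,0,0,0],
  [0,-4.4,0,-1,0,0,0],
  [0,-4.4,0,-2,0,0,0],
  [0,-4.4,0,-2,0,0,0],
  [0,-4.4,0,-2,0,0,0],
])

```text
clock: 44.1
ee_pos: [0.5613, -0.0644, 0.2581]
eef_rot: [1.43, 1.569, -0.155]
wrist_force: [0.2, -0.5, -0.3]
finger_gap: 0.0856
```

```bash
python3 - <<'E'
from t import *
s,p=look(["tray_pull"])
print("placed",[(np.round(q["pixel"]).astype(int).tolist(),round(q["p"],2),np.round(ray(p,q["pixel"],.108,s)[:2],4).tolist()) for q in env.landmark_of(p,"tea_cup1")])
plan((.522,.370,.26,-1),(.522,.370,.15,-1))
E
```

```text
tray_pull [([214, 162], 0.93, [0.4572, -0.0233])]
placed [([320, 287], 0.56, [0.5603, -0.1255])]
now [ 0.5611 -0.066   0.2566] jaw -0.9 gap 0.0856 F [ 0.2 -0.4 -0.3] t 44.2 q [-0.16 -0.13  1.65 -0.    1.63 -0.15]
(0.522, 0.37, 0.26, np.float64(-1.0)) -> [-0.11, -1.53, -14.51, 0.02, 0.0, 0.01]
(0.522, 0.37, 0.15, np.float64(-1.0)) -> [3.55, -1.53, -14.51, 0.02, 0.0, 0.01]
```

>>> apply_moves([
  [0,0,-1.5,-14.5,0,0,0],
  [0,0,-1.5,-14.5,0,0,0],
  [0,0,-1.5,-14.5,0,0,0],
  [0,0,-1.5,-14.5,0,0,0],
  [0,0,-1.5,-14.5,0,0,0],
  [0,0,-1.5,-14.5,0,0,0],
  [0,0,-1.5,-14.5,0,0,0],
  [0,0,-1.5,-14.5,0,0,0],
  [0,0,-1.5,-14.5,0,0,0],
  [0,0,-1.5,-14.5,0,0,0],
  [0,0,-1.5,-14.5,0,0,0],
  [0,0,-1.5,-14.5,0,0,0],
  [0,3,-1.5,-14.5,0,0,0],
  [0,3,-1.5,-14.5,0,0,0],
  [0,3,-1.5,-14.5,0,0,0],
  [0,3,-1.5,-14.5,0,0,0],
  [0,3,-1.5,-14.5,0,0,0],
  [0,3,-1.5,-14.5,0,0,0],
])

```text
clock: 45.75
ee_pos: [0.524, 0.3702, 0.1699]
eef_rot: [2.157, 1.568, 0.57]
wrist_force: [-0.9, 0.0, -0.5]
finger_gap: 0.0853
```

```bash
python3 - <<'E'
from t import *
look(["tea_cup1"]); plan((.522,.370,.0175,-1))
E
```

```text
tea_cup1 [([316, 211], 0.89, [0.5212, 0.3721]), ([272, 321], 0.88, [0.4764, 0.2654]), ([119, 345], 0.72, [0.3258, 0.2418]), ([520, 284], 0.48, [0.7093, 0.2997])]
now [0.5238 0.3703 0.1695] jaw -0.9 gap 0.0856 F [ 0.7 -0.2  0.2] t 45.9 q [ 0.58  0.06  1.6  -0.    1.48  0.59]
(0.522, 0.37, 0.0175, np.float64(-1.0)) -> [5.07, -0.07, 0.02, 0.02, -0.02, -0.03]
```

>>> apply_moves([
  [0,1.3,-0.06,-0.03,0,0,0],
  [0,2.6,-0.06,-0.03,0,0,0],
  [0,3.8,-0.06,-0.03,0,0,0],
  [0,4.6,-0.06,-0.03,0,0,0],
  [0,5,-0.06,-0.03,0,0,0],
  [0,5,-0.06,-0.03,0,0,0],
  [1,5,-0.06,-0.03,0,0,0],
  [1,5,-0.06,-0.03,0,0,0],
  [1,5,-0.06,-0.03,0,0,0],
  [1,5,-0.06,-0.03,0,0,0],
  [1,5,-0.06,-0.03,0,0,0],
  [1,5,-0.06,-0.03,0,0,0],
  [1,4.7,-0.06,-0.03,0,0,0],
  [1,4,-0.06,-0.03,0,0,0],
  [1,3,-0.06,-0.03,0,0,0],
  [1,1.8,-0.06,-0.03,0,0,0],
  [1,0.6,-0.06,-0.03,0,0,0],
  [1,-0.6,-0.06,-0.03,0,0,0],
  [1,-0.6,-0.06,-0.03,0,0,0],
  [1,-0.6,-0.06,-0.03,0,0,0],
], newtons=30)

```text
clock: 47.52
ee_pos: [0.5219, 0.3716, 0.1886]
eef_rot: [2.167, 1.566, 0.581]
wrist_force: [0.4, -0.3, -0.8]
finger_gap: 0.0451
```

```bash
python3 - <<'E'
from t import *
env.snapshot("wrist"); plan((*S[1],.2,-1),(*S[1],.131,-1))
E
```

```text
now [0.5213 0.3712 0.1862] jaw -0.9 gap 0.0451 F [ 0.5 -0.7 -1.5] t 47.6 q [0.58 0.05 1.58 0.   1.51 0.59]
(0.5624, -0.0595, 0.2, np.float64(-1.0)) -> [-0.47, 1.59, 14.33, 0.02, -0.01, -0.02]
(0.5624, -0.0595, 0.131, np.float64(-1.0)) -> [1.83, 1.59, 14.33, 0.02, -0.01, -0.02]
```

>>> apply_moves([
  [1,-0.3,0.05,0.4,0,0,0],
  [1,-0.3,0.1,1.2,0,0,0],
  [1,-0.3,0.2,2.2,0,0,0],
  [1,-0.3,0.4,3.5,0,0,0],
  [1,-0.3,0.5,4.8,0,0,0],
  [1,-0.3,0.7,6.1,0,0,0],
  [1,-0.3,0.8,7.4,0,0,0],
  [1,-0.3,1,8.7,0,0,0],
  [1,-0.3,1.1,10,0,0,0],
  [1,-0.3,1.3,11.3,0,0,0],
  [1,-0.3,1.4,12.5,0,0,0],
  [1,-0.3,1.5,13.5,0,0,0],
  [1,-0.3,1.58,14.1,0,0,0],
  [1,-0.3,1.59,14.33,0,0,0],
  [1,-0.3,1.59,14.33,0,0,0],
  [1,0.4,1.59,14.33,0,0,0],
  [1,1.1,1.59,14.33,0,0,0],
  [1,1.5,1.59,14.33,0,0,0],
  [1,1.7,1.59,14.33,0,0,0],
  [1,1.75,1.59,14.33,0,0,0],
])

```text
clock: 49.23
ee_pos: [0.5617, -0.0587, 0.1312]
eef_rot: [-1.746, 1.569, 2.952]
wrist_force: [0.6, 0.8, -0.7]
finger_gap: 0.0449
```

>>> apply_moves([
  [1,0.03,0,0,0,0,0],
  [1,0.05,0,0,0,0,0],
  [1,0.05,0,0,0,0,0],
])

```text
clock: 49.48
ee_pos: [0.5626, -0.0594, 0.1317]
eef_rot: [1.439, 1.57, -0.147]
wrist_force: [0.8, -0.8, -1.3]
finger_gap: 0.0447
```

>>> apply_moves([
  [1,0.03,0,0,0,0,0],
  [1,0.03,0,0,0,0,0],
])

```text
clock: 49.65
ee_pos: [0.5623, -0.0595, 0.1303]
eef_rot: [1.427, 1.57, -0.159]
wrist_force: [-0.3, 0.9, -1.4]
finger_gap: 0.0448
```

>>> apply_moves([
  [1,0.04,0,0,0,0,0],
  [1,0.06,0,0,0,0,0],
  [1,0.06,0,0,0,0,0],
])

```text
clock: 49.9
ee_pos: [0.5622, -0.0595, 0.128]
eef_rot: [-1.808, 1.571, 2.889]
wrist_force: [-0.2, -0.1, -1.0]
finger_gap: 0.0446
```

>>> apply_moves([
  [1,0.03,0,0,0,0,0],
  [1,0.05,0,0,0,0,0],
  [1,0.05,0,0,0,0,0],
])

```text
clock: 50.15
ee_pos: [0.5625, -0.0596, 0.1275]
eef_rot: [1.422, 1.57, -0.164]
wrist_force: [-2.9, 0.4, 6.7]
finger_gap: 0.0449
```

Contact; release and lift, then move towards cup B.

>>> apply_moves([
  [0.4,-0.02,0,0,0,0,0],
  [0.2,-0.02,0,0,0,0,0],
  [0,-0.02,0,0,0,0,0],
  [0,-0.02,0,0,0,0,0],
  [0,-0.02,0,0,0,0,0],
  [0,-0.5,0,0,0,0,0],
  [0,-1.2,0,0,0,0,0],
  [0,-2.2,0,0,0,0,0],
  [0,-3.4,0,0,0,0,0],
  [0,-4.4,0,-1,0,0,0],
  [0,-4.4,0,-2,0,0,0],
  [0,-4.4,0,-2,0,0,0],
  [0,-4.4,0,-2,0,0,0],
])

```text
clock: 51.23
ee_pos: [0.5632, 0.0016, 0.26]
eef_rot: [1.547, 1.569, -0.037]
wrist_force: [-0.8, 0.2, -0.6]
finger_gap: 0.0858
```

```bash
python3 - <<'E'
from t import *
s,p=look(["tray_pull"])
print("placed",[(np.round(q["pixel"]).astype(int).tolist(),round(q["p"],2),np.round(ray(p,q["pixel"],.108,s)[:2],4).tolist()) for q in env.landmark_of(p,"tea_cup1")])
plan((.476,.267,.26,-1),(.476,.267,.0175,-1))
E
```

```text
tray_pull [([217, 227], 0.61, [0.4555, -0.0247])]
placed [([141, 39], 0.73, [0.435, 0.1372]), ([320, 286], 0.66, [0.5621, -0.0599]), ([318, 348], 0.66, [0.5596, -0.1227])]
now [ 0.563  -0.      0.2586] jaw -0.9 gap 0.0851 F [-0.4 -0.   0.3] t 51.4 q [-0.05 -0.13  1.65 -0.    1.63 -0.03]
(0.476, 0.267, 0.26, np.float64(-1.0)) -> [-0.05, -3.04, -8.85, 0.02, 0.0, 0.01]
(0.476, 0.267, 0.0175, np.float64(-1.0)) -> [8.03, -3.04, -8.86, 0.02, 0.0, 0.01]
```

>>> apply_moves([
  [0,0,-3,-8.86,0,0,0],
  [0,0,-3,-8.86,0,0,0],
  [0,0,-3,-8.86,0,0,0],
  [0,0,-3,-8.86,0,0,0],
  [0,0,-3,-8.86,0,0,0],
  [0,0,-3,-8.86,0,0,0],
  [0,0,-3,-8.86,0,0,0],
  [0,0,-3,-8.86,0,0,0],
  [0,3,-3,-8.86,0,0,0],
  [0,3,-3,-8.86,0,0,0],
  [0,3,-3,-8.86,0,0,0],
  [0,3,-3,-8.86,0,0,0],
  [0,3,-3,-8.86,0,0,0],
])

```text
clock: 52.47
ee_pos: [0.4779, 0.2672, 0.1703]
eef_rot: [1.952, 1.57, 0.365]
wrist_force: [0.6, 0.6, 1.2]
finger_gap: 0.0852
```

```bash
python3 - <<'E'
from t import *
look(["tea_cup1"]); plan((.476,.267,.0175,-1))
E
```

```text
tea_cup1 [([229, 323], 0.95, [0.389, 0.1603]), ([152, 246], 0.74, [0.3264, 0.2391]), ([320, 219], 0.63, [0.4779, 0.2615])]
now [0.4783 0.2677 0.1715] jaw -0.9 gap 0.0856 F [-0.4 -0.3  0.8] t 52.6 q [ 0.46 -0.14  1.79 -0.    1.49  0.48]
(0.476, 0.267, 0.0175, np.float64(-1.0)) -> [5.13, -0.09, 0.03, 0.02, -0.02, -0.03]
```

>>> apply_moves([
  [0,1.3,-0.04,0.08,0,0,0],
  [0,2.6,-0.04,0.08,0,0,0],
  [0,3.8,-0.04,0.08,0,0,0],
  [0,4.6,-0.04,0.08,0,0,0],
  [0,5.04,-0.04,0.08,0,0,0],
  [0,5.04,-0.04,0.08,0,0,0],
  [1,5.04,-0.04,0.08,0,0,0],
  [1,5.04,-0.04,0.08,0,0,0],
  [1,5.04,-0.04,0.08,0,0,0],
  [1,5.04,-0.04,0.08,0,0,0],
  [1,5.04,-0.04,0.08,0,0,0],
  [1,5.04,-0.04,0.08,0,0,0],
  [1,4.7,-0.04,0.08,0,0,0],
  [1,4,-0.04,0.08,0,0,0],
  [1,3,-0.04,0.08,0,0,0],
  [1,1.8,-0.04,0.08,0,0,0],
  [1,0.6,-0.04,0.08,0,0,0],
  [1,-0.6,-0.04,0.08,0,0,0],
  [1,-0.6,-0.04,0.08,0,0,0],
  [1,-0.6,-0.04,0.08,0,0,0],
], newtons=30)

```text
clock: 54.23
ee_pos: [0.4767, 0.2656, 0.1901]
eef_rot: [2.052, 1.566, 0.466]
wrist_force: [-0.2, 0.4, -0.6]
finger_gap: 0.0446
```

```bash
python3 - <<'E'
from t import *
env.snapshot("wrist"); plan((*S[2],.2,-1),(*S[2],.131,-1))
E
```

```text
now [0.4761 0.2654 0.188 ] jaw -0.9 gap 0.0447 F [-0.3 -0.4 -1.1] t 54.3 q [ 0.46 -0.16  1.78  0.    1.52  0.48]
(0.5636, 0.0065, 0.2, np.float64(-1.0)) -> [-0.4, 3.05, 8.58, 0.02, -0.01, -0.02]
(0.5636, 0.0065, 0.131, np.float64(-1.0)) -> [1.9, 3.04, 8.58, 0.02, -0.01, -0.02]
```

>>> apply_moves([
  [1,-0.3,0.15,0.4,0,0,0],
  [1,-0.3,0.4,1.2,0,0,0],
  [1,-0.3,0.7,2.1,0,0,0],
  [1,-0.3,1.1,3.2,0,0,0],
  [1,-0.3,1.5,4.3,0,0,0],
  [1,-0.3,1.9,5.4,0,0,0],
  [1,-0.3,2.3,6.5,0,0,0],
  [1,-0.3,2.6,7.4,0,0,0],
  [1,-0.3,2.9,8.1,0,0,0],
  [1,-0.3,3.02,8.5,0,0,0],
  [1,-0.3,3.05,8.58,0,0,0],
  [1,-0.3,3.05,8.58,0,0,0],
  [1,0.4,3.05,8.58,0,0,0],
  [1,1.1,3.05,8.58,0,0,0],
  [1,1.6,3.05,8.58,0,0,0],
  [1,1.8,3.05,8.58,0,0,0],
  [1,1.86,3.05,8.58,0,0,0],
  [1,1.86,3.05,8.58,0,0,0],
  [1,1.86,3.05,8.58,0,0,0],
])

```text
clock: 55.87
ee_pos: [0.5639, 0.0069, 0.132]
eef_rot: [1.588, 1.57, 0.002]
wrist_force: [0.4, -0.4, -0.4]
finger_gap: 0.0445
```

>>> apply_moves([
  [1,0.03,0,0,0,0,0],
  [1,0.05,0,0,0,0,0],
  [1,0.05,0,0,0,0,0],
])

```text
clock: 56.12
ee_pos: [0.5637, 0.0065, 0.1297]
eef_rot: [1.589, 1.57, 0.003]
wrist_force: [0.2, -0.1, -0.4]
finger_gap: 0.0449
```

>>> apply_moves([
  [1,0.03,0,0,0,0,0],
  [1,0.05,0,0,0,0,0],
  [1,0.05,0,0,0,0,0],
])

```text
clock: 56.37
ee_pos: [0.5636, 0.0064, 0.1279]
eef_rot: [1.39, 1.571, -0.197]
wrist_force: [0.1, 0.2, 0.3]
finger_gap: 0.0448
```

>>> apply_moves([
  [1,0.02,0,0,0,0,0],
  [1,0.03,0,0,0,0,0],
  [1,0.03,0,0,0,0,0],
])

```text
clock: 56.62
ee_pos: [0.5637, 0.0064, 0.1278]
eef_rot: [1.468, 1.57, -0.119]
wrist_force: [-2.2, -0.5, 8.5]
finger_gap: 0.0451
```

>>> apply_moves([
  [0.4,-0.02,0,0,0,0,0],
  [0.2,-0.02,0,0,0,0,0],
  [0,-0.02,0,0,0,0,0],
  [0,-0.02,0,0,0,0,0],
  [0,-0.02,0,0,0,0,0],
  [0,-0.5,0,0,0,0,0],
  [0,-1.2,0,0,0,0,0],
  [0,-2.2,0,0,0,0,0],
  [0,-3.4,0,0,0,0,0],
  [0,-4.4,0,-1,0,0,0],
  [0,-4.4,0,-2,0,0,0],
  [0,-4.4,0,-2,0,0,0],
  [0,-4.4,0,-2,0,0,0],
])

```text
clock: 57.7
ee_pos: [0.5644, 0.0676, 0.2602]
eef_rot: [1.682, 1.57, 0.097]
wrist_force: [0.1, 0.3, -0.3]
finger_gap: 0.0855
```

```bash
python3 - <<'E'
from t import *
s,p=look(["tray_pull","tea_cup1"])
print("placed",[(np.round(q["pixel"]).astype(int).tolist(),round(q["p"],2),np.round(ray(p,q["pixel"],.108,s)[:2],4).tolist()) for q in env.landmark_of(p,"tea_cup1")])
plan((.325,.238,.26,-1),(.325,.238,.0175,-1))
E
```

```text
tray_pull [([221, 284], 0.95, [0.4551, -0.0231])]
tea_cup1 [([320, 287], 0.94, [0.5627, -0.0438]), ([320, 352], 0.92, [0.5622, -0.1335]), ([317, 408], 0.8, [0.5572, -0.2198]), ([72, 26], 0.78, [0.323, 0.2387]), ([151, 110], 0.65, [0.3894, 0.1594]), ([225, 285], 0.49, [0.4496, -0.0398])]
placed [([320, 287], 0.94, [0.5633, 0.0056]), ([320, 352], 0.92, [0.563, -0.0601]), ([317, 408], 0.8, [0.5593, -0.1232]), ([72, 26], 0.78, [0.388, 0.2122]), ([151, 110], 0.65, [0.4366, 0.1542]), ([225, 285], 0.49, [0.4806, 0.0085])]
now [0.5643 0.0658 0.2587] jaw -0.9 gap 0.0853 F [-0.1 -0.5  0. ] t 57.9 q [ 0.07 -0.12  1.64 -0.    1.63  0.09]
(0.325, 0.238, 0.26, np.float64(-1.0)) -> [-0.04, -8.07, -5.61, 0.02, 0.0, 0.01]
(0.325, 0.238, 0.0175, np.float64(-1.0)) -> [8.04, -8.06, -5.61, 0.02, 0.0, 0.01]
```

>>> apply_moves([
  [0,0,-8.06,-5.6,0,0,0],
  [0,0,-8.06,-5.6,0,0,0],
  [0,0,-8.06,-5.6,0,0,0],
  [0,0,-8.06,-5.6,0,0,0],
  [0,0,-8.06,-5.6,0,0,0],
  [0,0,-8.06,-5.6,0,0,0],
  [0,0,-8.06,-5.6,0,0,0],
  [0,0,-8.06,-5.6,0,0,0],
  [0,0,-8.06,-5.6,0,0,0],
  [0,3,-8.06,-5.6,0,0,0],
  [0,3,-8.06,-5.6,0,0,0],
  [0,3,-8.06,-5.6,0,0,0],
  [0,3,-8.06,-5.6,0,0,0],
  [0,3,-8.06,-5.6,0,0,0],
  [0,3,-8.06,-5.6,0,0,0],
])

```text
clock: 59.15
ee_pos: [0.3265, 0.2382, 0.1714]
eef_rot: [2.137, 1.568, 0.55]
wrist_force: [-0.7, -0.2, 0.8]
finger_gap: 0.0856
```

```bash
python3 - <<'E'
from t import *
look(["tea_cup1"]); plan((.325,.238,.0175,-1))
E
```

```text
tea_cup1 [([388, 292], 0.79, [0.3891, 0.1613]), ([319, 212], 0.69, [0.3258, 0.2395])]
now [0.3261 0.2384 0.171 ] jaw -0.9 gap 0.0853 F [-0.3  0.2 -0.5] t 59.2 q [ 0.57 -0.49  2.06 -0.    1.57  0.58]
(0.325, 0.238, 0.0175, np.float64(-1.0)) -> [5.12, -0.05, 0.02, 0.02, -0.02, -0.02]
```

>>> apply_moves([
  [0,1.3,0,0,0,0,0],
  [0,2.6,0,0,0,0,0],
  [0,3.8,0,0,0,0,0],
  [0,4.6,0,0,0,0,0],
  [0,5.04,0,0,0,0,0],
  [0,5.04,0,0,0,0,0],
  [1,5.04,0,0,0,0,0],
  [1,5.04,0,0,0,0,0],
  [1,5.04,0,0,0,0,0],
  [1,5.04,0,0,0,0,0],
  [1,5.04,0,0,0,0,0],
  [1,5.04,0,0,0,0,0],
  [1,4.7,0,0,0,0,0],
  [1,4,0,0,0,0,0],
  [1,3,0,0,0,0,0],
  [1,1.8,0,0,0,0,0],
  [1,0.6,0,0,0,0,0],
  [1,-0.6,0,0,0,0,0],
  [1,-0.6,0,0,0,0,0],
  [1,-0.6,0,0,0,0,0],
], newtons=30)

```text
clock: 60.92
ee_pos: [0.3259, 0.2386, 0.1898]
eef_rot: [2.158, 1.566, 0.572]
wrist_force: [-0.1, 0.2, -1.4]
finger_gap: 0.0446
```

```bash
python3 - <<'E'
from t import *
env.snapshot("wrist"); plan((*S[3],.2,-1),(*S[3],.131,-1))
E
```

```text
now [0.3254 0.2383 0.1878] jaw -0.9 gap 0.0451 F [-0.7 -0.3 -1.5] t 61.0 q [ 0.57 -0.5   2.04  0.    1.6   0.58]
(0.5649, 0.0725, 0.2, np.float64(-1.0)) -> [-0.4, 8.07, 5.4, 0.02, -0.01, -0.02]
(0.5649, 0.0725, 0.131, np.float64(-1.0)) -> [1.9, 8.07, 5.4, 0.02, -0.01, -0.02]
```

>>> apply_moves([
  [1,-0.3,0.4,0.26,0,0,0],
  [1,-0.3,1.1,0.7,0,0,0],
  [1,-0.3,2,1.3,0,0,0],
  [1,-0.3,3,2,0,0,0],
  [1,-0.3,4,2.7,0,0,0],
  [1,-0.3,5,3.4,0,0,0],
  [1,-0.3,6,4,0,0,0],
  [1,-0.3,7,4.7,0,0,0],
  [1,-0.3,7.7,5.15,0,0,0],
  [1,-0.3,8,5.35,0,0,0],
  [1,-0.3,8.07,5.4,0,0,0],
  [1,-0.3,8.07,5.4,0,0,0],
  [1,0.4,8.07,5.4,0,0,0],
  [1,1.1,8.07,5.4,0,0,0],
  [1,1.6,8.07,5.4,0,0,0],
  [1,1.8,8.07,5.4,0,0,0],
  [1,1.88,8.07,5.4,0,0,0],
  [1,1.9,8.07,5.4,0,0,0],
  [1,1.9,8.07,5.4,0,0,0],
])

```text
clock: 62.55
ee_pos: [0.5649, 0.0729, 0.1309]
eef_rot: [1.713, 1.57, 0.127]
wrist_force: [0.4, -0.6, -0.1]
finger_gap: 0.0447
```

>>> apply_moves([
  [1,0.03,0,0,0,0,0],
  [1,0.05,0,0,0,0,0],
  [1,0.05,0,0,0,0,0],
])

```text
clock: 62.8
ee_pos: [0.565, 0.0725, 0.1288]
eef_rot: [1.647, 1.57, 0.061]
wrist_force: [0.5, 0.1, -0.5]
finger_gap: 0.045
```

>>> apply_moves([
  [1,0.03,0,0,0,0,0],
  [1,0.05,0,0,0,0,0],
  [1,0.05,0,0,0,0,0],
])

```text
clock: 63.05
ee_pos: [0.5651, 0.0725, 0.1278]
eef_rot: [1.664, 1.57, 0.077]
wrist_force: [-3.0, 0.4, 7.0]
finger_gap: 0.045
```

>>> apply_moves([
  [0.4,-0.02,0,0,0,0,0],
  [0.2,-0.02,0,0,0,0,0],
  [0,-0.02,0,0,0,0,0],
  [0,-0.02,0,0,0,0,0],
  [0,-0.02,0,0,0,0,0],
  [0,-0.5,0,0,0,0,0],
  [0,-1.2,0,0,0,0,0],
  [0,-2.2,0,0,0,0,0],
  [0,-3.4,0,0,0,0,0],
  [0,-4.8,0,0,0,0,0],
  [0,-5.2,-1,1,4,0,0],
  [0,-5.2,-2,2,6,0,0],
  [0,-5.2,-3,3,8,0,0],
  [0,-5.2,-4.6,3.2,10,0,0],
  [0,-5.2,-4.6,3.2,18,0,0],
  [0,-5.2,-4.6,3.2,18,0,0],
  [0,-5.2,-4.6,3.2,18,0,0],
  [0,-5.2,-4.6,3.2,18,0,0],
  [0,-5.2,-4.6,3.2,18,0,0],
  [0,-5.2,-4.6,3.2,18,0,0],
])

```text
clock: 64.72
ee_pos: [0.4252, -0.0214, 0.2842]
eef_rot: [2.774, 1.57, -0.069]
wrist_force: [0.1, -0.1, 0.2]
finger_gap: 0.0851
```

>>> apply_moves([
  [0,0,0,0,0,0,0],
  [0,0,0,0,0,0,0],
  [0,0,0,0,0,0,0],
])

```text
clock: 64.97
ee_pos: [0.4253, -0.0214, 0.2834]
eef_rot: [2.761, 1.57, -0.07]
wrist_force: [0.8, 0.5, -0.0]
finger_gap: 0.0855
```

```bash
python3 - <<'E'
from t import *
s,p=look(["tray_pull"],"w13")
print("placed",[(np.round(q["pixel"]).astype(int).tolist(),round(q["p"],2),np.round(ray(p,q["pixel"],.108,s)[:2],4).tolist()) for q in env.landmark_of(p,"tea_cup1")])
q=env.snapshot("side"); cv2.imwrite("pics/s13.png",q["pixels"])
a=p["pixels"]; b=q["pixels"][100:360,180:440]
cv2.imwrite("pics/c13.png",np.hstack([cv2.resize(a,(480,360)),cv2.resize(b,(320,360))]))
plan((.452,-.0237,.12,88.7),(.452,-.0237,.0185,88.7))
E
```

```text
tray_pull [([332, 169], 0.72, [0.4561, -0.0241])]
placed [([493, 94], 0.95, [0.5607, -0.1251]), ([418, 67], 0.85, [0.5611, -0.0592]), ([341, 36], 0.76, [0.5636, 0.0068]), ([162, 174], 0.71, [0.4144, 0.1195])]
now [ 0.4254 -0.0214  0.283 ] jaw -72.4 gap 0.0856 F [-0.8  0.1  0.3] t 65.2 q [-0.11 -0.45  1.86 -0.    1.74  1.15]
(0.452, -0.0237, 0.12, np.float64(-91.3)) -> [5.43, 0.34, -0.82, 3.78, 0.0, 0.0]
(0.452, -0.0237, 0.0185, np.float64(-91.3)) -> [8.82, 0.34, -0.82, 3.78, 0.0, 0.0]
```

View pics/c13.png

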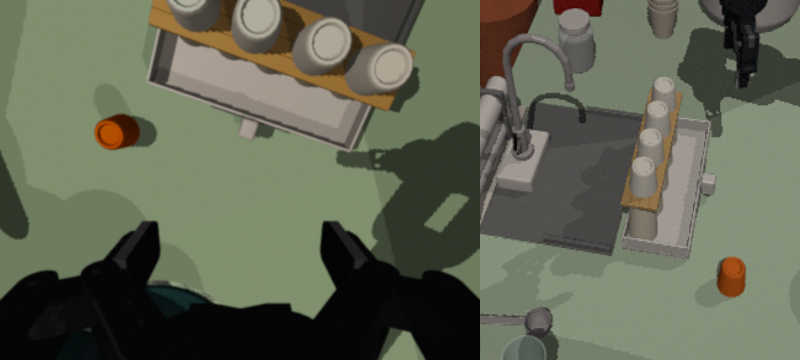

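All four tea cups stand on the board and the five tall cups stand below it. I'll turn the hand half round so that the wrist camera faces away from the load, then pinch the pull.

>>> apply_moves([
  [0,0,0,0,-16,0,0],
  [0,0,0,0,-16,0,0],
  [0,0,0,0,-16,0,0],
  [0,0,0,0,-16,0,0],
  [0,0,0,0,-16,0,0],
  [0,0,0,0,-16,0,0],
  [0,0,0,0,-16,0,0],
  [0,0,0,0,-16,0,0],
  [0,0,0,0,-16,0,0],
  [0,0,0,0,-16,0,0],
  [0,0,0,0,-16,0,0],
  [0,0,0,0,-16,0,0],
  [0,0,0,0,-16,0,0],
])

```text
clock: 66.25
ee_pos: [0.4254, -0.0214, 0.2829]
eef_rot: [-1.813, 1.571, 3.029]
wrist_force: [0.2, 0.1, -0.4]
finger_gap: 0.0858
```

>>> apply_moves([
  [0,0,0,0,-16.3,0,0],
  [0,0,0,0,-16.3,0,0],
  [0,0,0,0,-16.3,0,0],
  [0,0,0,0,-16.3,0,0],
  [0,0,0,0,-16.3,0,0],
  [0,0,0,0,-16.3,0,0],
  [0,0,0,0,-16.3,0,0],
  [0,0,0,0,-16.3,0,0],
  [0,0,0,0,-16.3,0,0],
  [0,0,0,0,-16.3,0,0],
  [0,0,0,0,-16.3,0,0],
  [0,0,0,0,-16.3,0,0],
  [0,0,0,0,-16.3,0,0],
  [0,0,0,0,-16.3,0,0],
])

```text
clock: 67.42
ee_pos: [0.4254, -0.0214, 0.2829]
eef_rot: [2.699, 1.571, 2.676]
wrist_force: [-0.3, -0.0, -0.3]
finger_gap: 0.0852
```

```bash
python3 - <<'E'
from t import *
look(["tray_pull"])
plan((.452,-.0237,.12,89),(.452,-.0237,.021,89))
E
```

```text
tray_pull [([317, 220], 0.65, [0.4522, -0.0243]), ([319, 301], 0.46, [0.5508, -0.0237])]
now [ 0.4254 -0.0214  0.2829] jaw 88.8 gap 0.0855 F [ 0.4 -0.  -0.2] t 67.5 q [-0.11 -0.45  1.86  0.    1.74 -1.66]
(0.452, -0.0237, 0.12, np.float64(89.0)) -> [5.43, -0.06, 0.89, -0.04, -0.0, -0.0]
(0.452, -0.0237, 0.021, np.float64(89.0)) -> [8.73, -0.06, 0.89, -0.04, -0.0, -0.0]
```

>>> apply_moves([
  [0,1,-0.07,0.85,0,0,0],
  [0,2.3,-0.07,0.85,0,0,0],
  [0,3.6,-0.07,0.85,0,0,0],
  [0,4.9,-0.07,0.85,0,0,0],
  [0,6.2,-0.07,0.85,0,0,0],
  [0,7.4,-0.07,0.85,0,0,0],
  [0,8.2,-0.07,0.85,0,0,0],
  [0,8.7,-0.07,0.85,0,0,0],
  [0,8.7,-0.07,0.85,0,0,0],
  [0,8.7,-0.07,0.85,0,0,0],
  [0.4,8.7,-0.07,0.85,0,0,0],
  [0.6,8.7,-0.07,0.85,0,0,0],
  [1,8.7,-0.07,0.85,0,0,0],
  [1,8.7,-0.07,0.85,0,0,0],
  [1,8.7,-0.07,0.85,0,0,0],
  [1,8.7,-0.07,0.85,0,0,0],
  [1,8.7,-0.07,0.85,0,0,0],
], newtons=40)

```text
clock: 68.93
ee_pos: [0.4511, -0.0242, 0.0226]
eef_rot: [-0.809, 1.57, -0.827]
wrist_force: [-3.8, -1.9, 5.8]
finger_gap: 0.023
```

```bash
python3 - <<'E'
from t import *
plan((.602,-.0259,.0205,89))
E
```

```text
now [ 0.4511 -0.0242  0.0226] jaw 89.0 gap 0.023 F [-3.8 -1.9  5.8] t 68.9 q [-0.11 -0.25  2.14 -0.    1.25 -1.66]
(0.602, -0.0259, 0.0205, np.float64(89.0)) -> [0.07, 0.03, 5.03, 0.0, 0.01, 0.01]
```

>>> apply_moves([
  [1,0,0,0.02,0,0,0],
  [1,0,0,0.06,0,0,0],
  [1,0,0,0.12,0,0,0],
  [1,0,0,0.2,0,0,0],
  [1,0,0,0.3,0,0,0],
  [1,0,0,0.42,0,0,0],
  [1,0,0,0.56,0,0,0],
  [1,0,0,0.71,0,0,0],
  [1,0,0,0.87,0,0,0],
  [1,0,0.01,1.03,0,0,0],
  [1,0,0.01,1.19,0,0,0],
  [1,0,0.01,1.35,0,0,0],
  [1,0,0.01,1.51,0,0,0],
  [1,0,0.01,1.67,0,0,0],
  [1,0,0.01,1.82,0,0,0],
  [1,0,0.01,1.95,0,0,0],
  [1,0,0.01,2.06,0,0,0],
  [1,0,0.01,2.14,0,0,0],
  [1,0,0.01,2.19,0,0,0],
  [1,0,0.01,2.21,0,0,0],
])

```text
clock: 70.6
ee_pos: [0.5169, -0.025, 0.0225]
eef_rot: [-2.753, 1.57, -2.771]
wrist_force: [-10.6, -2.3, 11.8]
finger_gap: 0.0234
```

```bash
python3 - <<'E'
from t import *
plan((.602,-.0259,.0205,89))
q=env.snapshot("side")
print([(np.round(r["pixel"]).astype(int).tolist(),round(r["p"],2),np.round(ray(q,r["pixel"],.108)[:2],3).tolist()) for r in env.landmark_of(q,"tea_cup1") if r["p"]>.3])
E
```

```text
now [ 0.5169 -0.025   0.0225] jaw 89.0 gap 0.0234 F [-10.6  -2.3  11.8] t 70.6 q [-0.1  -0.09  2.   -0.    1.23 -1.65]
(0.602, -0.0259, 0.0205, np.float64(89.0)) -> [0.07, 0.02, 2.84, 0.0, -0.01, 0.01]
[([300, 188], 0.88, [0.622, -0.068]), ([264, 462], 0.79, [0.553, 0.573]), ([283, 233], 0.68, [0.631, 0.079]), ([386, 305], 0.66, [0.386, 0.232]), ([305, 171], 0.64, [0.621, -0.129]), ([291, 210], 0.58, [0.628, 0.007])]
```

>>> apply_moves([
  [1,0,0,0.02,0,0,0],
  [1,0,0,0.06,0,0,0],
  [1,0,0,0.12,0,0,0],
  [1,0,0,0.2,0,0,0],
  [1,0,0,0.3,0,0,0],
  [1,0,0,0.42,0,0,0],
  [1,0,0,0.56,0,0,0],
  [1,0,0,0.71,0,0,0],
  [1,0,0,0.87,0,0,0],
  [1,0,0,1.03,0,0,0],
  [1,0,0,1.19,0,0,0],
  [1,0,0,1.35,0,0,0],
  [1,0,0,1.51,0,0,0],
  [1,0,0.01,1.67,0,0,0],
  [1,0,0.01,1.83,0,0,0],
  [1,0,0.01,1.98,0,0,0],
  [1,0,0.01,2.11,0,0,0],
  [1,0,0.01,2.21,0,0,0],
  [1,0,0.01,2.28,0,0,0],
  [1,0,0.01,2.31,0,0,0],
])

```text
clock: 72.37
ee_pos: [0.5863, -0.0258, 0.0226]
eef_rot: [-2.863, 1.57, -2.881]
wrist_force: [-9.1, -0.8, 11.3]
finger_gap: 0.0233
```

>>> apply_moves([
  [1,0,0,0.02,0,0,0],
  [1,0,0,0.05,0,0,0],
  [1,0,0,0.09,0,0,0],
  [1,0,0,0.14,0,0,0],
  [1,0,0,0.19,0,0,0],
  [1,0,0,0.24,0,0,0],
  [1,0,0,0.29,0,0,0],
  [1,0,0,0.34,0,0,0],
  [1,0,0,0.38,0,0,0],
  [1,0,0,0.41,0,0,0],
  [1,0,0,0.43,0,0,0],
  [1,0,0,0.45,0,0,0],
  [1,0,0,0.45,0,0,0],
])

```text
clock: 73.45
ee_pos: [0.5989, -0.026, 0.0226]
eef_rot: [-3.079, 1.568, -3.096]
wrist_force: [-16.5, -0.5, 15.7]
finger_gap: 0.0231
```

>>> apply_moves([
  [1,0,0,0.02,0,0,0],
  [1,0,0,0.04,0,0,0],
  [1,0,0,0.06,0,0,0],
  [1,0,0,0.08,0,0,0],
  [1,0,0,0.08,0,0,0],
])

```text
clock: 73.87
ee_pos: [0.5996, -0.026, 0.0223]
eef_rot: [-3.125, 1.564, 3.141]
wrist_force: [-34.3, 0.0, 23.8]
finger_gap: 0.0233
```

>>> apply_moves([
  [1,0,0,0.02,0,0,0],
  [1,0,0,0.04,0,0,0],
  [1,0,0,0.06,0,0,0],
  [1,0,0,0.06,0,0,0],
])

```text
clock: 74.2
ee_pos: [0.6008, -0.026, 0.0219]
eef_rot: [-3.13, 1.562, 3.136]
wrist_force: [-38.1, 1.4, 23.4]
finger_gap: 0.0229
```

The force has jumped to 38 N and the tray no longer moves, so it is home. Release and retreat.

>>> apply_moves([
  [0.5,0,0,0,0,0,0],
  [0,0,0,0,0,0,0],
  [0,0,0,0,0,0,0],
  [0,0,0,0,0,0,0],
  [0,0,0,0,0,0,0],
  [0,0,0,-0.2,0,0,0],
  [0,-1,0,-0.6,0,0,0],
  [0,-2,0,-1.5,0,0,0],
  [0,-3,0,-2.5,0,0,0],
  [0,-4.2,0,-3.7,0,0,0],
  [0,-5.4,0,-4.9,0,0,0],
  [0,-6.6,0,-5.5,0,0,0],
  [0,-7.8,0,-6,0,0,0],
  [0,-7.8,0,-6.5,0,0,0],
  [0,-7.8,0,-6.5,0,0,0],
  [0,-7.8,0,-6.5,0,0,0],
])

```text
clock: 75.53
ee_pos: [0.4088, -0.0226, 0.2567]
eef_rot: [-0.095, 1.568, -0.112]
wrist_force: [0.3, -0.5, -0.0]
finger_gap: 0.0856
```

```bash
python3 - <<'E'
from v import *
q=env.snapshot("top"); si=env.snapshot("side")
for n,im in (("top",q),("side",si)):
  for l,z in (("tea_cup1",.108),("tray_pull",.034),("coaster",0),("cup_stack",0),("scoop",0),("row_cup1",.01)):
    print(n,l,[(np.round(r["pixel"]).astype(int).tolist(),round(r["p"],2),np.round(ray(im,r["pixel"],z)[:2],3).tolist()) for r in env.landmark_of(im,l) if r["p"]>.3])
    
look(["tray_pull"]); plan()
cv2.imwrite("pics/fin.png",np.hstack([cv2.resize(q["pixels"][120:330,120:470],(450,270)),cv2.resize(si["pixels"][100:370,160:440],(350,338))[:270]]))
E
```

```text
top tea_cup1 [([366, 164], 0.9, [0.706, -0.062]), ([287, 286], 0.8, [0.394, 0.143]), ([394, 164], 0.77, [0.707, -0.132]), ([149, 223], 0.69, [0.557, 0.497]), ([343, 162], 0.67, [0.713, -0.001]), ([316, 162], 0.67, [0.714, 0.069])]
top tray_pull [([353, 209], 0.92, [0.598, -0.03])]
top coaster [([192, 186], 0.64, [0.671, 0.419]), ([512, 205], 0.31, [0.611, -0.472])]
top cup_stack [([514, 206], 0.72, [0.61, -0.477])]
top scoop [([234, 175], 0.72, [0.702, 0.303]), ([368, 161], 0.4, [0.737, -0.075])]
top row_cup1 [([350, 168], 0.51, [0.715, -0.024]), ([395, 171], 0.43, [0.708, -0.148]), ([310, 169], 0.42, [0.713, 0.087])]
side tea_cup1 [([261, 464], 0.84, [0.556, 0.577]), ([266, 187], 0.8, [0.703, -0.058]), ([255, 203], 0.74, [0.715, -0.0]), ([382, 304], 0.71, [0.393, 0.23]), ([270, 166], 0.65, [0.713, -0.136]), ([248, 226], 0.65, [0.713, 0.074])]
side tray_pull [([305, 227], 0.7, [0.599, -0.013])]
side coaster [([328, 121], 0.63, [0.62, -0.485]), ([226, 388], 0.62, [0.678, 0.412])]
side cup_stack [([330, 124], 0.6, [0.614, -0.475])]
side scoop [([229, 340], 0.98, [0.704, 0.305])]
side row_cup1 [([248, 256], 0.74, [0.72, 0.081]), ([261, 221], 0.57, [0.718, -0.034]), ([274, 194], 0.5, [0.707, -0.134])]
tray_pull [([322, 366], 0.57, [0.6042, -0.0227])]
now [ 0.4092 -0.0226  0.2559] jaw 89.0 gap 0.0854 F [-1.  -0.2  0.4] t 76.3 q [-0.12 -0.49  1.93  0.    1.71 -1.67]
```

View pics/fin.png

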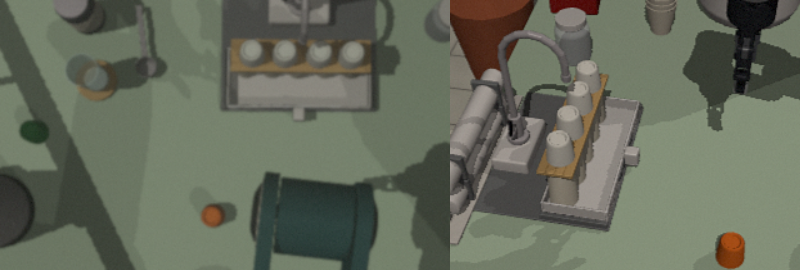

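Tray is home with four tea cups on the board and the cups upright beneath. The other things are unmoved. I'll do one numeric check of the tray against the start picture.

```bash
python3 - <<'E'
from h import *
for n,(x0,x1,y0,y1) in (("top",(338,368,198,218)),("side",(294,318,214,240))):
    a=cv2.cvtColor(cv2.imread(f"pics/{n}0.png"),6)[y0:y1,x0:x1].astype(np.float32); b=cv2.cvtColor(env.snapshot(n)["pixels"],6).astype(np.float32)
    g=cv2.resize(b[y0-6:y1+6,x0-6:x1+6],None,fx=4,fy=4,interpolation=cv2.INTER_CUBIC); t=cv2.resize(a,None,fx=4,fy=4,interpolation=cv2.INTER_CUBIC)
    _,v,_,l=cv2.minMaxLoc(cv2.matchTemplate(g,t,cv2.TM_CCOEFF_NORMED)); print(n,"shift px",(l[0]-24)/4,(l[1]-24)/4,round(v,3))
E
```

```text
top shift px 0.25 0.0 0.963
side shift px 0.0 0.0 0.948
```

Both pictures show no shift of the pull from its starting (home) place. Handing in.

```bash
python3 -c "
from bench import env
print(env.job_done())"
```

```text
the job is handed in; nothing more can be done
None
```

The job is done and handed in at about 76 s of robot time; no verdict came back.

**What I did:**
- I pulled the tray out to its stop.
- I pushed both tall cups between the standing ones until each touched the back wall, at about 8 N.
- I laid the board on the row and stood the four white tea cups along it. One of them had been knocked a few centimetres aside during the run, and I picked it up from its new place.
- I pinched the pull and pushed the tray home until it stopped; the wrist force reached 38 N there.

**Last checks:**
- **Tray:** the pull matched its starting picture to within 0.25 px (under 1 mm) in both the top and side views.
- **Cups and board:** the final pictures show the tea cups and the tall cups under the board all standing. The board was about 1 mm from its target, measured before the tea cups went on.
- **Other things:** the orange and green look-alikes, tumbler on its coaster, cup stack and scoop are where they were, by the picture and the networks.

**Disagreements:**
- The networks' readings of the pull differed by up to 6 mm in depth and about 17 mm sideways between cameras. For the home position I relied on the picture match and the stop force.
- One tea cup was pressed onto the board with about 25 N before I backed off; nothing moved as far as the later pictures show.

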